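# Clamp bearings to the clutch's slip and zero the gauge

### The arm

A 6-joint arm with a two-finger parallel gripper is mounted at the origin on a cart in front of the work surface, level with it; the furniture and walls round the work are solid. World frame = base frame: x ahead of the robot, y to its left, z up, the work surface at z = 0. Lengths are in m, angles in rad, forces in N, time in s.
With the tool pointing down it reaches from about 0.375 to 0.975 m from the base axis. Payload 3.8 kg.
Tool frame: the origin (TCP) lies midway between the tips of the shut fingers; the grasp point (between the pads) lies 19 mm behind it; z points along the fingers, y is the direction in which the jaws open and shut (so a half turn about z gives the same grasp; the last joint's range is limited). The gripper opens to 88 mm and grips with 3 to 60 N. Pads are 18 mm wide; open, the fingers measure 123 mm over their backs; the gripper's body (75 mm by 187 mm) begins 45 mm behind the grasp point.
Start: joints at [-1.267, 0.264, 1.604, -0, 1.274, -0.037], TCP at [0.226, -0.636, 0.239] pointing down, gripper open.
Joint ranges: [-2.63, 2.63], [-0.94, 2.18], [0.31, 2.57], [-1.31, 4.45], [0, 2.66], [-2.55, 2.55]. Speed limits (rad/s): [2.57, 2.57, 3.14, 3.14, 3.14, 3.14].

### API

Orientations are given as a unit quaternion [x, y, z, w].
In Python, from bench import telemetry, cams, bot gives the robot as it stands.
- The arm moves only by the tool send_rows, never from a script. Its argument "increments" is text: rows parted by semicolons, each of 7 numbers parted by spaces: the turn, a rotation vector about the tool's x, y, z in degrees, then the shift along the tool's x, y, z in cm, then the finger opening in cm, from 0 to 8.81. In form: ax ay az x y z hand; .... A call has 1 to 12 rows; each row shifts and turns the commanded pose from where the row before left it, along the tool's axes as they then stand; what a row does not reach is not made up. A row lasts 1/10 s, in which the tool goes at most 50 mm and 8.59 degrees, less where a joint would pass 70% of its speed; a pose out of reach is approached as far as the arm can. A call is refused whole if a number of a shift passes 5 or a number of a turn 8.59, either way. A call with a gripper value outside its range is refused whole. The fingers move at their own pace and stop on an object; the grip force is fixed at half the most. Time passes only in rows, so rows that do not move let the fingers close. It gives the time, the measured TCP pose, the force and the opening at its end, in the units of the state.
- telemetry.sense(): the state, without advancing time (a new reading comes with each control period).
- cams.camera(name): name is "scene" or "top" or "wrist"; returns a dict with "frame" (420x560x3 uint8, red, green, blue), "vfov" (degrees; the focal length in pixels is half the picture's height over the tangent of half this angle, whatever the lens; pixels are square), "cx", "cy" (the principal point, pixels), "rvec" (rotation vector, rad) and "tvec" (3), from world to camera coordinates, as OpenCV has them. Camera axes: x right, y down, z forward; pixel columns grow to the right and rows downward; lengths in m; the calibration is good to about 2 mm. A picture is of the moment at which its call begins. There is no depth.
- bot.hand_in(): hands the job in, once; it reports no verdict.
Trained networks look in a picture, given as the dict that the camera call returned (one of the last four; its "shot" number tells which), for a name from the list of things; names that differ only in an ending like _2 or _b are one class to them, and where a whole thing is asked for, a point or a joint stands for the part that bears it (a point fixed in the world has none). Each returns a list of dicts, best first, with "p" (0 to 1); they miss things now and then, are a little off and sometimes report something else, mostly with a low value. They report only what shows in the picture. A call takes as long as a camera call. They do not tell look-alikes from the thing itself.
- cams.spot_in(query, picture): "centre" ([column, row] in pixels, amid what is visible of it).
- cams.mark_of(query, picture): "centre" ([column, row] in pixels: a listed point, or the origin of a listed thing).
The state is a dict: "t": time; "joints": joint angles; "joint_velocities": joint speeds; "tau": joint torques, N m; "position": TCP position; "orientation": TCP orientation; "contact_force": force on the tool from outside, world axes, zero at the start; "wrist_torque": the same for the moment, N m; "finger_gap": finger opening in m.
Only numpy, scipy, OpenCV 4.12 (cv2) and the standard library are available. Lean on these libraries where they do the work, as an engineer would, in place of code of your own. Each camera call takes 0.05 s, during which the arm holds its last target. There are 200 camera calls.

### The job

Set up the bearing clamping fixture: move the small dog gear and the hexagon nut left in its channel into the flat metal tray on the right, and lay every sealed bearing flat in the channel, side by side between the two rails, where the pressure bar will come down on them. Then swing the clamp arm home over the channel and turn its black wing handle clockwise until the clutch slips (the wing turns on while the collar under it stays), and stop there, no more than an eighth of a turn into the slip. Last, with the bearings clamped, turn the bezel of the dial gauge on the arm's end until its zero mark stands at the needle.

Things in the scene. Friction and masses are not known exactly. Their poses are not given: they have to be found in the camera images.
- fixture: aluminium base, 94 x 290 x 12 mm, fixed; origin at the channel's centre at table height, x across the channel, y along it, z up. Channel floor at z = 12 mm. Two rails along y (from -95 to 95 mm), inner faces at x = -30 and 30 mm, 6 mm wide, rise 3 mm over that floor. At y = 143 mm stands the arm's pivot post
- gear_tray: flat dark-steel tray fixed to the right, 150 (x) x 130 (y) mm, walls 4 mm thick and 24 mm high, floor about 4 mm thick; origin at the centre of its underside
- dog_gear: small steel dog gear, 53 mm across the teeth and 21 mm high, 0.21 kg, at the start lying flat in the channel; origin at the centre of its underside
- hex_nut: plain steel hexagon nut, 24 mm across flats (along its x axis, and every 60 degrees from it), 27 mm along y, 12 mm high, 0.055 kg, at the start lying flat in the channel; origin at the centre of its underside
- bearing_1: a sealed ball bearing, 42 mm across and 14 mm thick, 0.12 kg, lying flat on the table to the left of the fixture; origin at the centre of its underside, z its axis. There may be fewer than three
- bearing_2: a sealed ball bearing, 42 mm across and 14 mm thick, 0.12 kg, lying flat on the table to the left of the fixture; origin at the centre of its underside, z its axis. There may be fewer than three
- bearing_3: a sealed ball bearing, 42 mm across and 14 mm thick, 0.12 kg, lying flat on the table to the left of the fixture; origin at the centre of its underside, z its axis. There may be fewer than three
- swing_arm (a joint): clamp arm about the vertical pivot post: 0 = home against its stop, lying over the channel along the fixture's -y; grows counter-clockwise from above to 2.0 rad (at 1.57 it points along the fixture's +x). Friction 0.25 N m: it stays where left. The arm is 28 mm wide, its top at z = 58 mm over the table, and carries (from the pivot) a peg, the wing handle and the dial gauge
- bar_mid (a point): middle of the pressure bar's underside. The steel bar hangs below the arm's end, lying along the arm: 170 mm long, 24 mm wide, 10 mm thick, its middle 143 mm from the pivot. Its underside is 34 mm over the table, less 5 mm for each radian of torque_collar
- swing_peg (a point): the round black peg standing on the arm, 16 mm thick at the grip, 70 mm from the pivot, from z = 58 to 97 mm over the table; this point lies on its axis at z = 80 mm, 17 mm under its top. Pinch it from above (or push it) and lead it round the pivot
- torque_collar (a joint): the 40 mm aluminium collar under the wing, clockwise from above positive, range 0 to 2.6 rad. Each radian lowers the bar 5 mm. It turns with the wing (0.1 N m) until the bar bears on the bearings, near 1.6 rad, then stops; it stays when let go. A short rib on its rim points the same way as the white line on the wing until the clutch slips
- torque_wing (a joint): angle by which the wing has slipped on the collar (the clutch), clockwise positive; 0 until it slips. It slips at 0.18 N m, stays where it is left and cannot go below 0: turning the wing back turns the collar back. Wanted: slipped by 0.1 to 0.9 rad in all
- wing_grip (a point): middle of the black wing handle, on its vertical axis, 83 mm over the table; the wing is a bar 58 mm long, 12 mm thick and 22 mm high (z from 72 to 94 mm), its x axis along its length; below it only a 26 mm hub. It stands 143 mm from the pivot, on the arm's end. The black peg is 73 mm away from its axis
- wing_end (a point): the outer end of the wing with the white line, at the same height, 29 mm from its axis
- dial_bezel (a joint): gauge bezel (ring and white scale), clockwise from above positive; at 0 its zero mark points along the fixture's +x (arm home). Turns with 0.05 N m and stays. It faces up on the arm's outer end, its axis 228 mm from the pivot, 85 mm beyond the wing's: a ribbed ring 54 mm across, z from 68 to 82 mm over the table; below it a 34 mm pedestal on the arm (top 58 mm)
- dial_needle (a joint): angle of the gauge's needle, counted as for the bezel (the long end points along the fixture's +x at 0, arm home). The screw moves it: it equals torque_collar. The gauge reads zero when dial_bezel equals dial_needle
- bezel_zero (a point): the wide black zero mark on the scale, 19 mm from the gauge's axis (it goes on as a black stud on the ring)
- needle_tip (a point): point near the needle's tip, 19 mm from the gauge's axis, at the same height as the zero mark's point
Mind the look-alikes: they are no part of the job. Leave any purple look-alike of the bearing_1 alone.

How it is judged:
By the outcome, as a careful person would: the job done as asked, in the order asked, and still so for the second after the job is handed in, with the robot touching nothing.
Of bearing_1, bearing_2, bearing_3 only 2 to 3 are there at a start; the rules pass over those that are not, and their reading is None.
At some moment in a run one of dog_gear, hex_nut may be knocked a few centimetres aside while the robot is not near it.
Once in a run the grip may slacken for a moment while it holds something.
It also fails if it takes over 210 s, if anything falls off the work surface, if the arm or the gripper's body presses on something with over 40 N, if the wrist force passes 120 N, or if a joint passes its speed limit or range.

## Working session

There is one attempt and no reset: what is moved stays moved. The work goes in short steps, Python scripts to look and compute and a tool call to move; the robot and the scene stay as the last step left them, time stands still between calls to the robot, and variables do not carry over. Pictures are saved under pics/ and viewed, about 12 in all and at most 16, crops included, and the job is handed in when it is done.

Besides the shell and the picture viewer there is one more tool, called after "Emit:" by a JSON object that holds its "api" and its "payload", one argument or row to a line. send_rows: Moves the arm, as the interface text tells. Its arguments: {"type":"object","properties":{"increments":{"type":"string"}},"required":["increments"]}

```bash
mkdir -p pics; ls
cat > h.py <<'E'
import numpy as np, cv2
from bench import telemetry, cams, bot
from scipy.spatial.transform import Rotation as R
def shot(n,save=None,crop=None,scale=1):
    p=cams.camera(n)
    if save: savep(p,save,crop,scale)
    return p
def savep(p,save,crop=None,scale=1):
    f=p["frame"][:,:,::-1]
    if crop: a,b,c,d=crop; f=f[b:d,a:c]
    cv2.imwrite("pics/"+save,cv2.resize(f,None,fx=scale,fy=scale,interpolation=cv2.INTER_CUBIC))
def K(p):
    f=p["frame"].shape[0]/2/np.tan(np.radians(p["vfov"])/2)
    return f
def ray(p,px):
    f=K(p);Rm=R.from_rotvec(p["rvec"]).as_matrix();t=np.array(p["tvec"])
    d=Rm.T@np.array([(px[0]-p["cx"])/f,(px[1]-p["cy"])/f,1]);return -Rm.T@t,d
def atz(p,px,z):
    o,d=ray(p,px);return (o+d*(z-o[2])/d[2])
def proj(p,X):
    c=R.from_rotvec(p["rvec"]).as_matrix()@np.array(X)+np.array(p["tvec"]);f=K(p)
    return np.array([f*c[0]/c[2]+p["cx"],f*c[1]/c[2]+p["cy"]])
def tri(p1,a,p2,b):
    o1,d1=ray(p1,a);o2,d2=ray(p2,b)
    A=np.stack([d1,-d2],1);s=np.linalg.lstsq(A,o2-o1,rcond=None)[0]
    x,y=o1+s[0]*d1,o2+s[1]*d2;return (x+y)/2,np.linalg.norm(x-y)
E
cat > a.py <<'E'
from h import *
np.set_printoptions(precision=4,suppress=True)
print(telemetry.sense())
P={n:shot(n,n+"0.png") for n in("top","scene")}
for n,p in P.items():
    print(n,p["vfov"],p["cx"],p["cy"],ray(p,(280,210)))
    for q,z in [("fixture",0),("gear_tray",0),("dog_gear",.012),("hex_nut",.012),("bearing_1",0),("bar_mid",.034),("swing_peg",.08),("wing_grip",.083),("wing_end",.083),("bezel_zero",.08),("needle_tip",.08)]:
        for r in cams.mark_of(q,p)[:5]:
            print(n,q,round(r["p"],2),np.round(r["centre"],1),atz(p,r["centre"],z))
E
python3 a.py
```

```text
pics
{'t': 0.0, 'joints': array([-1.2668,  0.2647,  1.6054, -0.    ,  1.2737, -0.0369]), 'joint_velocities': array([ 0.0012, -0.0003, -0.0012,  0.0001, -0.0003, -0.0001]), 'tau': array([  0.0013, -50.2109, -35.6875,   0.0729,   0.0292,  -0.0002]), 'position': array([ 0.2254, -0.6355,  0.2374]), 'orientation': array([ 0.9855,  0.1696, -0.0002, -0.0011]), 'contact_force': array([-0.4135,  0.5512, -0.1571]), 'wrist_torque': array([-0.004 , -0.0238,  0.0349]), 'finger_gap': 0.08811175164130897}
top 52.516062602391 286.5958836392775 204.40271157856486 (array([0.3198, 0.0368, 1.3433]), array([ 0.1498,  0.0294, -0.9885]))
top fixture 0.63 [297.8 199.5] [0.5582 0.0202 0.    ]
top gear_tray 0.56 [393.1 195.7] [ 0.5744 -0.2845  0.    ]
top dog_gear 0.57 [304.8 199.5] [ 0.5563 -0.0018  0.012 ]
top hex_nut 0.41 [272.6 197. ] [0.5631 0.1006 0.012 ]
top bearing_1 0.65 [199.6 193.8] [0.5729 0.3365 0.    ]
top bearing_1 0.65 [167.9 235. ] [0.4387 0.4309 0.    ]
top bearing_1 0.54 [212.3 214.9] [0.5048 0.2926 0.    ]
top bearing_1 0.53 [173.9 184.4] [0.6028 0.4213 0.    ]
top bearing_1 0.46 [193.6 23
[... 721 characters left out ...]
32 0.012 ]
scene dog_gear 0.3 [188.8 211.6] [0.7721 0.1552 0.012 ]
scene hex_nut 0.37 [250.2 231.9] [0.5598 0.1051 0.012 ]
scene bearing_1 0.79 [199.1 324.4] [0.4281 0.4303 0.    ]
scene bearing_1 0.65 [184.1 276.9] [0.5779 0.3466 0.    ]
scene bearing_1 0.59 [227.  302.8] [0.4254 0.3378 0.    ]
scene bearing_1 0.58 [186.5 299.7] [0.5115 0.3968 0.    ]
scene bearing_1 0.53 [223.7 273.4] [0.5063 0.2689 0.    ]
scene bar_mid 0.52 [191.1 225.4] [0.6934 0.2132 0.034 ]
scene swing_peg 0.72 [214.2 220.1] [0.615  0.1906 0.08  ]
scene swing_peg 0.66 [191.8 213.4] [0.6863 0.2103 0.08  ]
scene wing_end 0.56 [183.5 219. ] [0.6817 0.2451 0.083 ]
scene bezel_zero 0.48 [159.8 208. ] [0.7769 0.2528 0.08  ]
```

Run:
```python
import cv2
a=cv2.imread("pics/top0.png")[85:285,130:450]
cv2.imwrite("pics/topc.png",cv2.resize(a,None,fx=2.5,fy=2.5,interpolation=cv2.INTER_CUBIC))
b=cv2.imread("pics/scene0.png")[150:370,110:410]
cv2.imwrite("pics/scenec.png",cv2.resize(b,None,fx=2.6,fy=2.6,interpolation=cv2.INTER_CUBIC))
```

```text
(no output)
```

View pics/topc.png

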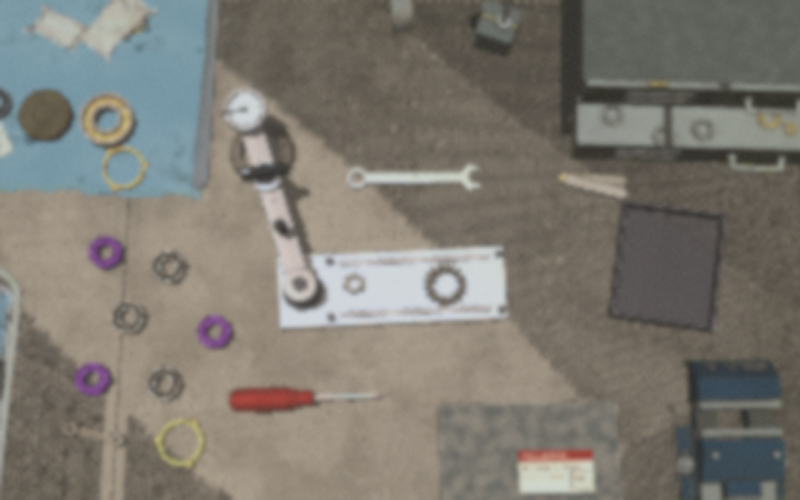

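View pics/scenec.png

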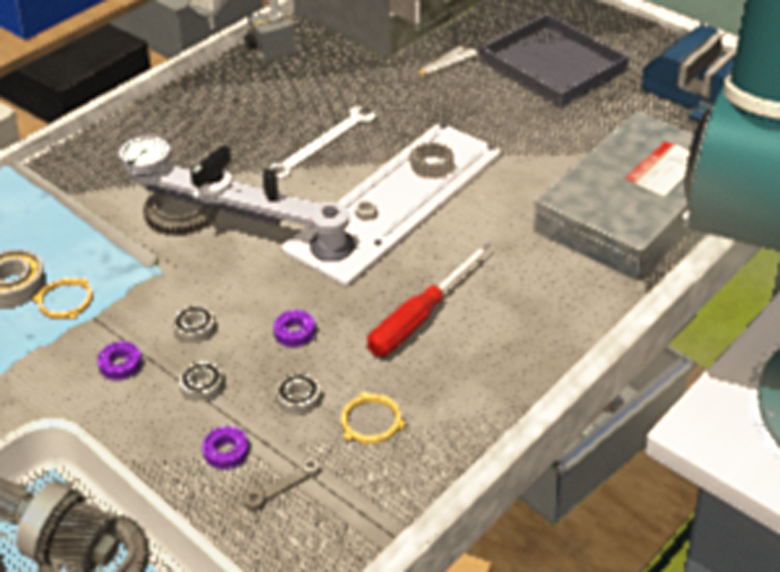

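Grey bearings in the top crop are at about (170,267), (130,317) and (167,383). The purple look-alikes are at (107,253), (214,331) and (93,379). The gear is at (445,285), the nut at (355,285) and the tray at (665,267). A large dark gear lies under the arm's end and isn't part of the job. Next I go over the channel for a close look.

Emit:
{"api": "send_rows", "payload": {
  "increments": "0 0 8 0 0 -4 8.8; 0 0 8 0 0 -4 8.8; 0 0 3.5 0 0 -3 8.8; 0 0 0 2 -4.5 0 8.8; 0 0 0 2 -4.5 0 8.8; 0 0 0 2 -4.5 0 8.8; 0 0 0 2 -4.5 0 8.8; 0 0 0 2 -4.5 0 8.8; 0 0 0 2 -4.5 0 8.8; 0 0 0 2 -4.5 0 8.8; 0 0 0 2 -4.5 0 8.8; 0 0 0 2 -4.5 0 8.8"
}}

```text
t: 2.4
position: [0.4058, -0.2293, 0.3491]
orientation: [1.0, 0.0, 0.001, 0.0]
contact_force: [0.9, 0.0, 0.1]
finger_gap: 0.0877
```

Emit:
{"api": "send_rows", "payload": {
  "increments": "0 0 0 2 -4.5 0 8.8; 0 0 0 2 -4.5 0 8.8; 0 0 0 2 -4.5 0 8.8; 0 0 0 2 -4.5 0 8.8; 0 0 0 2 -4.5 0 8.8; 0 0 0 1.5 -4.5 0 8.8; 0 0 0 0 0 0 8.8"
}}

```text
t: 3.1
position: [0.5212, 0.044, 0.3485]
orientation: [1.0, 0.003, 0.0, -0.001]
contact_force: [0.1, -0.8, -0.6]
finger_gap: 0.0883
```

```bash
cat > b.py <<'E'
from h import *
import sys
np.set_printoptions(precision=4,suppress=True)
s=telemetry.sense();print(s["t"],s["position"],R.from_quat(s["orientation"]).as_matrix()[:2,0],s["finger_gap"],s["joints"])
Z={"fixture":0,"gear_tray":0,"dog_gear":.012,"hex_nut":.012,"bearing_1":0,"bar_mid":.034,"swing_peg":.08,"wing_grip":.083,"wing_end":.083,"bezel_zero":.08,"needle_tip":.08}
p=shot("wrist",sys.argv[1],None,1.4)
print(ray(p,(280,210)))
for q in (sys.argv[2].split(",") if len(sys.argv)>2 else Z):
    for r in cams.mark_of(q,p)[:4]: print(q,round(r["p"],2),np.round(r["centre"],1),atz(p,r["centre"],Z[q]))
E
python3 b.py w1.png
```

```text
3.1 [0.5212 0.044  0.3485] [1.     0.0068] 0.08826670388466272 [ 0.0351 -0.0763  1.7749  0.0023  1.4428  1.5987]
(array([0.5883, 0.0438, 0.4945]), array([-0.2709, -0.0053, -0.9626]))
fixture 0.72 [292.5 138.2] [0.5596 0.0236 0.    ]
gear_tray 0.67 [511.3 117.9] [ 0.5909 -0.2938  0.    ]
dog_gear 0.8 [319.4 138.6] [ 0.56   -0.0147  0.012 ]
hex_nut 0.58 [232.6 138. ] [0.5599 0.1105 0.012 ]
hex_nut 0.3 [156.2  92.7] [0.6209 0.2151 0.012 ]
bearing_1 0.96 [ 91.1 220.5] [0.4295 0.34   0.    ]
bearing_1 0.92 [127.  177.2] [0.4993 0.2751 0.    ]
bearing_1 0.82 [ 35.9 220.7] [0.4284 0.4275 0.    ]
bearing_1 0.77 [ 52.4 167.5] [0.5133 0.3865 0.    ]
swing_peg 0.65 [157.8  90.9] [0.6183 0.1889 0.08  ]
wing_grip 0.9 [130.   28.6] [0.6845 0.2133 0.083 ]
wing_end 0.55 [106.8  31.5] [0.6814 0.24   0.083 ]
bezel_zero 0.51 [ 90.4 219.5] [0.4566 0.2928 0.08  ]
needle_tip 0.34 [235. 139.] [0.5627 0.0982 0.08  ]
```

View pics/w1.png

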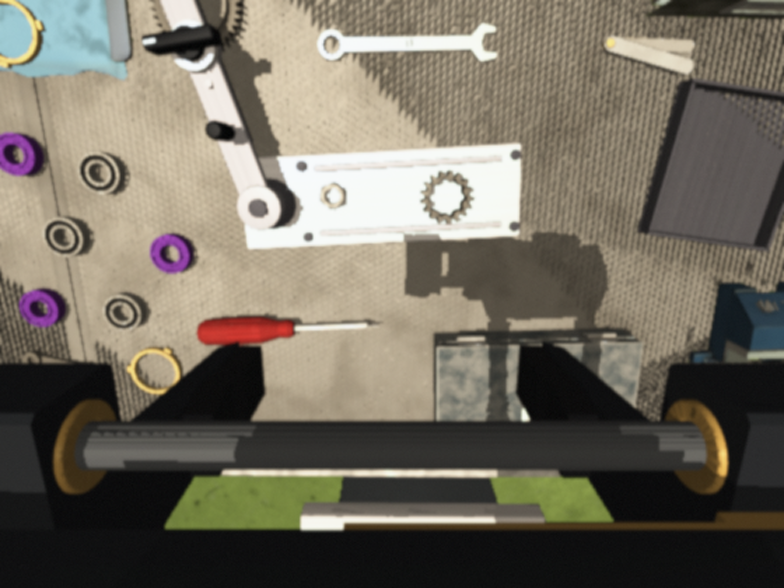

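The wrist picture (1.4x) shows the gear at (447,197), the nut at (333,195) and the grey bearings at (100,173), (66,237) and (124,311). Purple rings are at (18,154), (171,253) and (41,308). The visible fixture corners are (521,144), (519,234) and (247,249).

```bash
cat > c.py <<'E'
from h import *
np.set_printoptions(precision=4,suppress=True)
p=shot("wrist")
C=[atz(p,np.array(c)/1.4,.012) for c in ((521,144),(519,234),(247,249))]
print("corners",*C)
y=(C[2]-C[1])[:2];print("len y",np.linalg.norm(y),"x",np.linalg.norm(C[0]-C[1]));yaw=np.arctan2(y[1],y[0])-np.pi/2
print("yaw",np.degrees(yaw)); c=(C[0]+C[2])/2; print("centre",c)
for n,px in (("gear",(447,197)),("nut",(333,195))): print(n,atz(p,np.array(px)/1.4,.03 if n=="gear" else .024))
for px in ((100,173),(66,237),(124,311)): print("bearing",atz(p,np.array(px)/1.4,.014))
t=shot("top")
for px in ((170,267),(130,317),(167,383)): print("bearing top",atz(t,np.array(px)/2.5+[130,85],.014))
for px in ((445,285),(355,285)): print("gear,nut top",atz(t,np.array(px)/2.5+[130,85],.027))
T=[atz(t,np.array(c)/2.5+[130,85],.024) for c in ((623,205),(720,215),(712,330),(610,317))]
print("tray",*T,sum(T)/4)
F=[atz(t,np.array(c)/2.5+[130,85],.012) for c in ((505,247),(508,318),(281,328))]
print("fix top",*F,(F[0]+F[2])/2)
for n in("fixture","gear_tray"):
  for r in cams.spot_in(n,p)[:1]: print(n,r)
E
python3 c.py
```

```text
corners [ 0.6077 -0.094   0.012 ] [ 0.5172 -0.0988  0.012 ] [0.5012 0.1896 0.012 ]
len y 0.2888085592822201 x 0.09064880874227098
yaw 3.1687853089834177
centre [0.5545 0.0478 0.012 ]
gear [ 0.5567 -0.0193  0.03  ]
nut [0.5583 0.0948 0.024 ]
bearing [0.5796 0.3316 0.014 ]
bearing [0.5144 0.3783 0.014 ]
bearing [0.4327 0.3299 0.014 ]
bearing top [0.5766 0.3388 0.014 ]
bearing top [0.5116 0.3865 0.014 ]
bearing top [0.4286 0.3354 0.014 ]
gear,nut top [ 0.5554 -0.0114  0.027 ]
gear,nut top [0.554  0.1016 0.027 ]
tray [ 0.6621 -0.2371  0.024 ] [ 0.6505 -0.3595  0.024 ] [ 0.5031 -0.3444  0.024 ] [ 0.5179 -0.2179  0.024 ] [ 0.5834 -0.2897  0.024 ]
fix top [ 0.6083 -0.0882  0.012 ] [ 0.5168 -0.0917  0.012 ] [0.5003 0.1948 0.012 ] [0.5543 0.0533 0.012 ]
fixture {'centre': [235.2, 129.5], 'p': 0.75}
gear_tray {'centre': [511.1, 118.2], 'p': 0.59}
```

Emit:
{"api": "send_rows", "payload": {
  "increments": "0 0 -8.2 0.35 0.5 0 8.8; 0 0 -8.2 0.4 0.5 0 8.8; 0 0 -8.2 0.5 0.5 0 8.8; 0 0 -8.2 0 0 0 8.8; 0 0 -8.2 0 0 0 8.8; 0 0 -8.2 0 0 0 8.8; 0 0 -8.2 0 0 0 8.8; 0 0 -8.2 0 0 0 8.8; 0 0 -8.2 0 0 0 8.8; 0 0 -8.2 0 0 0 8.8; 0 0 -8.2 0 0 0 8.8; 0 0 0 0 0 0 8.8"
}}

```text
t: 5.1
position: [0.5347, 0.0263, 0.3487]
orientation: [0.706, 0.709, -0.0, -0.0]
contact_force: [-0.1, 0.6, -0.4]
finger_gap: 0.0879
```

Emit:
{"api": "send_rows", "payload": {
  "increments": "0 0 -3 -0.8 0.4 -0 8.8; 0 0 0 -0.8 0.4 4 8.8; 0 0 0 -0.8 0.4 4 8.8; 0 0 0 -0.8 0.4 4 8.8; 0 0 0 -0.9 0.5 4 8.8; 0 0 0 0 0 4 8.8; 0 0 0 0 0 0 8.8"
}}

```text
t: 5.8
position: [0.5525, -0.0136, 0.1422]
orientation: [0.688, 0.726, -0.004, -0.005]
contact_force: [-0.1, 0.4, -1.0]
finger_gap: 0.0881
```

```bash
python3 b.py w2.png dog_gear,hex_nut,fixture
```

```text
5.8 [ 0.5525 -0.0136  0.1422] [-0.0528  0.9986] 0.08811887030865798 [-0.0697  0.1231  1.9573  0.      1.0738 -0.1226]
(array([0.5494, 0.0543, 0.2884]), array([ 0.0081, -0.2713, -0.9625]))
dog_gear 0.77 [290.6 198.9] [ 0.5604 -0.0131  0.012 ]
hex_nut 0.72 [295.3  51.3] [0.5565 0.1042 0.012 ]
fixture 0.68 [289.9 154.7] [0.5577 0.0236 0.    ]
```

View pics/w2.png

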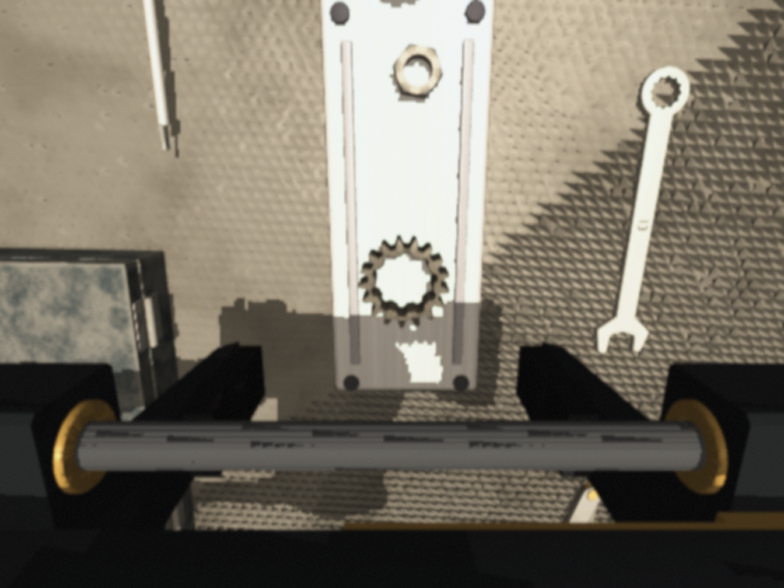

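The gear is at (404,280) and the nut at (417,70). The rails run from (348,40) to (356,362) and from (469,40) to (460,362).

Run:
```python
from h import *
np.set_printoptions(precision=4,suppress=True)
p=shot("wrist");s=telemetry.sense();M=R.from_quat(s["orientation"]).as_matrix()
f=lambda a,z:atz(p,np.array(a)/1.4,z)
r=[f(a,.015) for a in((348,40),(356,362),(469,40),(460,362))];print(*r,sum(r)/4)
print("yaw",[np.degrees(np.arctan2(*( (a-b)[:2]*[-1,1]))) for a,b in((r[0],r[1]),(r[2],r[3]))])
for n,a,z in(("gear",(404,280),.033),("nut",(417,70),.024)):
    w=f(a,z);print(n,w,"tool delta cm",(M.T@(w-s["position"]))*100)
```

```text
[0.5282 0.1192 0.015 ] [ 0.5397 -0.074   0.015 ] [0.5952 0.123  0.015 ] [ 0.6091 -0.0703  0.015 ] [0.5681 0.0245 0.015 ]
yaw [np.float64(3.399451165725274), np.float64(4.091723031114014)]
gear [ 0.5672 -0.0115  0.033 ] tool delta cm [ 0.1927  0.6949 11.8877]
nut [0.5671 0.1045 0.024 ] tool delta cm [11.7771  1.3297 12.7841]
```

```bash
cat >> h.py <<'E'
import pickle
def look(save,sc=1.4):
    "settle, then picture + kept calibration"
    p=cams.camera("wrist");p=cams.camera("wrist");savep(p,save,None,sc);s=telemetry.sense()
    pickle.dump((p,s),open("last.pkl","wb"));return p,s
E
cat > b.py <<'E'
from h import *
import sys
np.set_printoptions(precision=4,suppress=True)
Z={"fixture":0,"gear_tray":0,"dog_gear":.012,"hex_nut":.012,"bearing_1":0,"bar_mid":.034,"swing_peg":.08,"wing_grip":.083,"wing_end":.083,"bezel_zero":.08,"needle_tip":.08}
p,s=look(sys.argv[1]);M=R.from_quat(s["orientation"]).as_matrix()
print(s["t"],s["position"],"yaw",np.degrees(np.arctan2(M[1,0],M[0,0])),s["finger_gap"],"cam",ray(p,(280,210)))
for a in sys.argv[2:]:
    q,*z=a.split("@")
    for r in cams.mark_of(q,p)[:4]:
        w=atz(p,r["centre"],float(z[0]) if z else Z[q]);print(q,round(r["p"],2),np.round(r["centre"],1),w,"tool cm",(M.T@(w-s["position"])*100))
E
python3 b.py w3.png dog_gear hex_nut fixture
python3 - <<'E'
import cv2,numpy as np
a=cv2.imread("pics/w2.png").astype(int);b=cv2.imread("pics/w3.png").astype(int)
print(abs(a-b).mean(), cv2.phaseCorrelate(a[:340,:,1].astype(np.float32),b[:340,:,1].astype(np.float32)))
E
```

```text
6.15 [ 0.5594 -0.0137  0.1516] yaw 93.2128732639998 0.08832605694960113 cam (array([0.5537, 0.0544, 0.2979]), array([ 0.026 , -0.2724, -0.9619]))
dog_gear 0.84 [277.3 195.3] [ 0.5582 -0.013   0.012 ] tool cm [ 0.0797 -0.1766 13.9547]
hex_nut 0.7 [284.1  53.8] [0.5572 0.1034 0.012 ] tool cm [11.7099  0.3712 13.9511]
fixture 0.84 [277.4 151.5] [0.5563 0.0246 0.    ] tool cm [ 3.8445 -0.169  15.1527]
17.199545039104077 ((-3.511160042907136, -0.6347458865849944), 0.010826165305243598)
```

Emit:
{"api": "send_rows", "payload": {
  "increments": "0 0 0 0.1 -0.15 4 8.8; 0 0 0 0 0 4 8.8; 0 0 0 0 0 3 8.8; 0 0 0 0 0 1.4 8.8; 0 0 0 0 0 0 8.8; 0 0 0 0 0 0 8.8; 0 0 0 0 0 0 8.8; 0 0 0 0 0 0 8.8"
}}

```text
t: 7.1
position: [0.5577, -0.013, 0.0267]
orientation: [0.687, 0.727, 0.001, 0.001]
contact_force: [-0.4, 0.1, 0.6]
finger_gap: 0.0877
```

Emit:
{"api": "send_rows", "payload": {
  "increments": "0 0 0 0 0 0.9 8.8; 0 0 0 0 0 0 8.8; 0 0 0 0 0 0 4.5; 0 0 0 0 0 0 4.5; 0 0 0 0 0 0 4.5; 0 0 0 0 0 0 4.5; 0 0 0 0 0 0 4.5; 0 0 0 0 0 0 4.5; 0 0 0 0 0 -2 4.5; 0 0 0 0 0 -4 4.5; 0 0 0 0 0 -4 4.5; 0 0 0 0 0 0 4.5"
}}

```text
t: 8.3
position: [0.5603, -0.0131, 0.1218]
orientation: [0.687, 0.727, 0.003, 0.004]
contact_force: [0.6, -0.7, -1.0]
finger_gap: 0.0511
```

Emit:
{"api": "send_rows", "payload": {
  "increments": "0 0 0 -4.2 0.2 0 4.5; 0 0 0 -4.2 0.2 0 4.5; 0 0 0 -4.2 0.2 0 4.5; 0 0 0 -4.3 0.2 0 4.5; 0 0 0 -4.3 0.2 0 4.5; 0 0 0 -4.3 0.3 0 4.5; 0 0 5.4 0 0 0 4.5; 0 0 5.4 0 0 0 4.5; 0 0 0 0 0 0 4.5; 0 0 0 0 0 0 4.5; 0 0 0 0 0 4 4.5; 0 0 0 0 0 3 4.5"
}}

```text
t: 9.5
position: [0.5836, -0.2663, 0.0451]
orientation: [0.751, 0.66, 0.0, 0.001]
contact_force: [-0.8, -0.8, -2.8]
finger_gap: 0.0511
```

```bash
python3 b.py w4.png gear_tray dog_gear@0.045 hex_nut
```

```text
9.6 [ 0.5789 -0.264   0.0402] yaw 82.56172263346627 0.051344704559029425 cam (array([ 0.588 , -0.1972,  0.185 ]), array([-0.037 , -0.2673, -0.9629]))
gear_tray 0.64 [299.  278.6] [ 0.587 -0.294  0.   ] tool cm [-2.8819  1.2271  4.001 ]
```

View pics/w4.png

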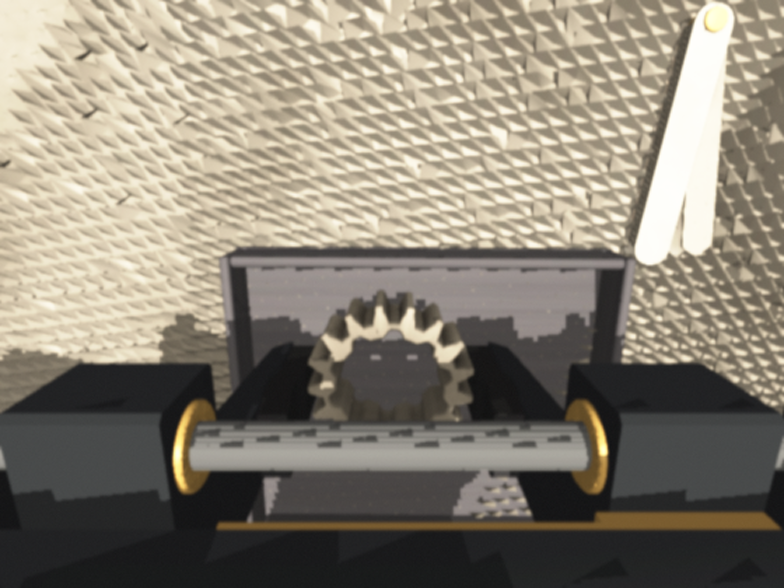

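The gear is held inside the tray outline: walls at columns 232 to 628, back wall at row 258, gear at column 390. I lower it and let go.

Emit:
{"api": "send_rows", "payload": {
  "increments": "0 0 0 0 0.7 0 4.5; 0 0 0 0 0 1.5 4.5; 0 0 0 0 0 1.2 4.5; 0 0 0 0 0 0 4.5; 0 0 0 0 0 0 4.5; 0 0 0 0 0 0 7.5; 0 0 0 0 0 0 7.5; 0 0 0 0 0 0 7.5; 0 0 0 0 0 -1 7.5; 0 0 0 0 0 -4 7.5; 0 0 0 0 0 -4 7.5; 0 0 0 0 0 -4 7.5"
}}

```text
t: 10.95
position: [0.5902, -0.2676, 0.1509]
orientation: [0.752, 0.659, 0.0, 0.0]
contact_force: [-0.4, 0.4, 0.2]
finger_gap: 0.0754
```

Emit:
{"api": "send_rows", "payload": {
  "increments": "0 0 -5.5 4.5 0 0 5; 0 0 -5.5 4.5 0 0 5; 0 0 0 4.5 0 0 5; 0 0 0 4.5 0 0 5; 0 0 0 4.5 0 0 5; 0 0 0 4.5 0 0 5; 0 0 0 4.5 0 0 5; 0 0 0 4.5 0 0 5; 0 0 0 0 0 0 5; 0 0 0 0 0 0 5; 0 0 0 0 0 0 5; 0 0 0 0 0 0 5"
}}

```text
t: 12.15
position: [0.5819, 0.09, 0.149]
orientation: [0.686, 0.727, -0.0, 0.0]
contact_force: [-0.1, 0.6, -0.4]
finger_gap: 0.0501
```

```bash
python3 b.py w5.png hex_nut swing_peg fixture
```

```text
12.25 [0.5818 0.09   0.1488] yaw 93.30999574824696 0.05022653355184063 cam (array([0.5766, 0.1581, 0.2949]), array([ 0.0216, -0.2722, -0.962 ]))
hex_nut 0.74 [253.4 178.5] [0.558  0.1052 0.012 ] tool cm [ 1.6537 -2.2914 13.6773]
swing_peg 0.67 [346.4  67.3] [0.6163 0.1896 0.08  ] tool cm [9.7448 4.0172 6.8759]
fixture 0.89 [251.  259.2] [0.5579 0.0231 0.    ] tool cm [-6.5408 -2.7743 14.8787]
```

Emit:
{"api": "send_rows", "payload": {
  "increments": "0 0 0 0.8 -1.1 1 4.6; 0 0 0 0.85 -1.2 3 4.6; 0 0 0 0 0 4 4.6; 0 0 0 0 0 4 4.6; 0 0 0 0 0 0 4.6; 0 0 0 0 0 0 4.6; 0 0 0 0 0 1.2 4.6; 0 0 0 0 0 0 4.6; 0 0 0 0 0 0 4.6"
}}

```text
t: 13.3
position: [0.5587, 0.1066, 0.0179]
orientation: [0.686, 0.728, 0.001, 0.001]
contact_force: [0.4, -0.1, -0.6]
finger_gap: 0.0459
```

Emit:
{"api": "send_rows", "payload": {
  "increments": "0 0 0 0 0 0 1.5; 0 0 0 0 0 0 1.5; 0 0 0 0 0 0 1.5; 0 0 0 0 0 0 1.5; 0 0 0 0 0 0 1.5; 0 0 0 0 0 -2 1.5; 0 0 0 0 0 -4 1.5; 0 0 0 0 0 -4 1.5; 0 0 0 0 0 0 1.5"
}}

```text
t: 14.2
position: [0.5622, 0.1072, 0.1229]
orientation: [0.686, 0.728, 0.004, 0.003]
contact_force: [0.4, -0.0, 0.4]
finger_gap: 0.0251
```

Emit:
{"api": "send_rows", "payload": {
  "increments": "0 0 0 -4.8 0 0 1.5; 0 0 0 -4.8 0 0 1.5; 0 0 0 -4.8 0 0 1.5; 0 0 0 -4.8 0 0 1.5; 0 0 0 -4.8 0 0 1.5; 0 0 0 -4.8 0 0 1.5; 0 0 0 -4.8 0 0 1.5; 0 0 0 -4.8 0 0 1.5; 0 0 0 -4.8 0 0 1.5; 0 0 5.4 0 0 0 1.5; 0 0 5.4 0 0 0 1.5; 0 0 0 0 0 0 1.5"
}}

```text
t: 15.4
position: [0.5825, -0.3249, 0.1148]
orientation: [0.752, 0.66, -0.0, -0.001]
contact_force: [0.6, 0.0, -0.5]
finger_gap: 0.0241
```

Emit:
{"api": "send_rows", "payload": {
  "increments": "0 0 0 0 0 0 1.5; 0 0 0 0 0 0 1.5; 0 0 0 0 0 4 1.5; 0 0 0 0 0 4 1.5; 0 0 0 0 0 0 1.5; 0 0 0 0 0 0 1.5; 0 0 0 0 0 0 1.5"
}}

```text
t: 16.1
position: [0.5852, -0.3254, 0.0391]
orientation: [0.751, 0.66, 0.001, 0.002]
contact_force: [0.2, 0.0, 0.7]
finger_gap: 0.0242
```

```bash
python3 b.py w6.png dog_gear@0.004 gear_tray hex_nut
```

```text
16.2 [ 0.5855 -0.3257  0.0397] yaw 82.6509401649162 0.023684131880596343 cam (array([ 0.5923, -0.2577,  0.1855]), array([-0.0252, -0.2734, -0.9616]))
dog_gear 0.67 [276.9 261.2] [ 0.5817 -0.3409  0.004 ] tool cm [-1.548  -0.2012  3.572 ]
gear_tray 0.67 [278.2 184.7] [ 0.5884 -0.2953  0.    ] tool cm [ 3.0623 -0.126   3.9633]
hex_nut 0.68 [274.3 262.5] [ 0.5806 -0.3378  0.012 ] tool cm [-1.2611 -0.348   2.7707]
```

View pics/w6.png

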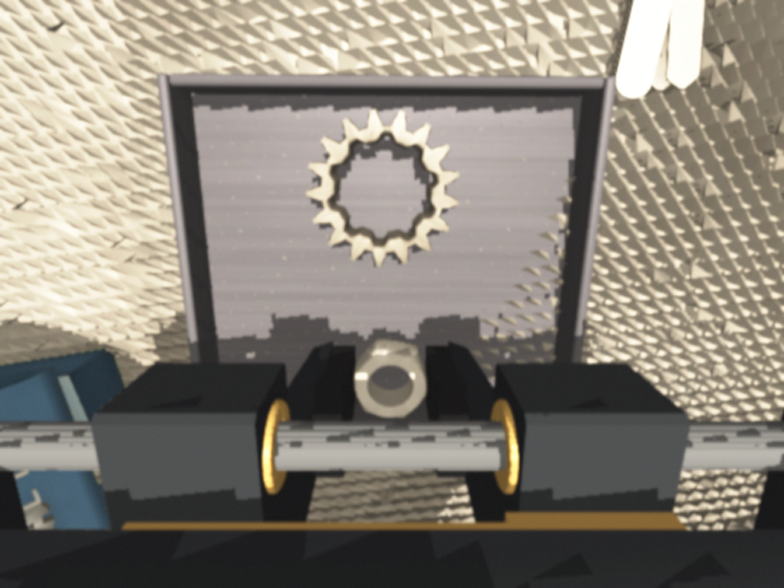

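The gear lies at (382,188) inside the tray. The nut is held at (391,380), also over the tray. I lower and release it.

Emit:
{"api": "send_rows", "payload": {
  "increments": "0 0 0 0.4 0 1.3 1.5; 0 0 0 0 0 1.2 1.5; 0 0 0 0 0 0 1.5; 0 0 0 0 0 0 1.5; 0 0 0 0 0 0 1.5; 0 0 0 0 0 0 4.5; 0 0 0 0 0 0 4.5; 0 0 0 0 0 0 4.5; 0 0 0 0 0 -1 4.5; 0 0 0 0 0 -4 5; 0 0 0 0 0 -4 5; 0 0 0 0 0 -4 5"
}}

```text
t: 17.55
position: [0.5839, -0.3206, 0.1437]
orientation: [0.751, 0.66, 0.0, 0.0]
contact_force: [0.1, 0.1, -0.2]
finger_gap: 0.0501
```

Run:
```python
from h import *
np.set_printoptions(precision=4,suppress=True)
p,s=look("w7.png")
for q in("hex_nut","dog_gear"):
    for r in cams.mark_of(q,p)[:3]: print(q,r["p"],r["centre"],atz(p,r["centre"],.004))
t=shot("top")
for r in cams.mark_of("bearing_1",t): print(r["p"],r["centre"],atz(t,r["centre"],0))
```

```text
hex_nut 0.62 [269.8, 194.2] [ 0.5808 -0.3232  0.004 ]
0.68 [193.9, 237.1] [0.4332 0.3479 0.    ]
0.65 [197.2, 193.6] [0.5734 0.3443 0.    ]
0.6 [174.5, 187.0] [0.5942 0.4189 0.    ]
0.54 [179.1, 211.9] [0.5131 0.3994 0.    ]
0.5 [168.7, 235.6] [0.4368 0.4283 0.    ]
0.44 [214.2, 217.2] [0.4975 0.2862 0.    ]
0.34 [405.3, 195.1] [ 0.5768 -0.3235  0.    ]
```

Emit:
{"api": "send_rows", "payload": {
  "increments": "0 0 -5.4 0 0 -3 7; 0 0 -5.4 0 0 -3 7; 0 0 0 4.8 -0.2 0 7; 0 0 0 4.8 -0.2 0 7; 0 0 0 4.8 -0.2 0 7; 0 0 0 4.8 -0.2 0 7; 0 0 0 4.8 -0.2 0 7; 0 0 0 4.8 -0.2 0 7; 0 0 0 4.8 -0.2 0 7; 0 0 0 4.8 -0.2 0 7; 0 0 0 4.8 -0.2 0 7; 0 0 0 4.8 -0.2 0 7"
}}

```text
t: 19.05
position: [0.5335, 0.1587, 0.1994]
orientation: [0.686, 0.728, -0.002, -0.001]
contact_force: [-0.2, -0.9, 0.1]
finger_gap: 0.07
```

Emit:
{"api": "send_rows", "payload": {
  "increments": "0 0 0 4.8 -0.2 0 7; 0 0 0 4.8 -0.2 0 7; 0 0 0 4.8 -0.2 0 7; 0 0 0 0 0 0 7; 0 0 0 0 0 0 7; 0 0 0 0 0 0 7"
}}

```text
t: 19.65
position: [0.5201, 0.2994, 0.2]
orientation: [0.686, 0.728, -0.002, -0.0]
contact_force: [-0.0, 0.4, -0.4]
finger_gap: 0.0703
```

```bash
python3 b.py w8.png bearing_1 swing_peg wing_grip
```

```text
19.75 [0.5207 0.299  0.2009] yaw 93.32826575555666 0.06976877366750979 cam (array([0.5154, 0.3673, 0.3465]), array([ 0.0199, -0.2735, -0.9617]))
bearing_1 0.94 [338.3 148.2] [0.5792 0.3394 0.    ] tool cm [ 3.7144  6.1026 20.0758]
bearing_1 0.87 [255.2 199.1] [0.4948 0.2795 0.    ] tool cm [-1.7742 -2.6713 20.093 ]
bearing_1 0.82 [198.6  42.3] [0.4342 0.4316 0.    ] tool cm [13.7563 -7.8395 20.0855]
bearing_1 0.74 [366.7  63.2] [0.598  0.4227 0.    ] tool cm [11.9176  8.4626 20.0648]
```

View pics/w8.png

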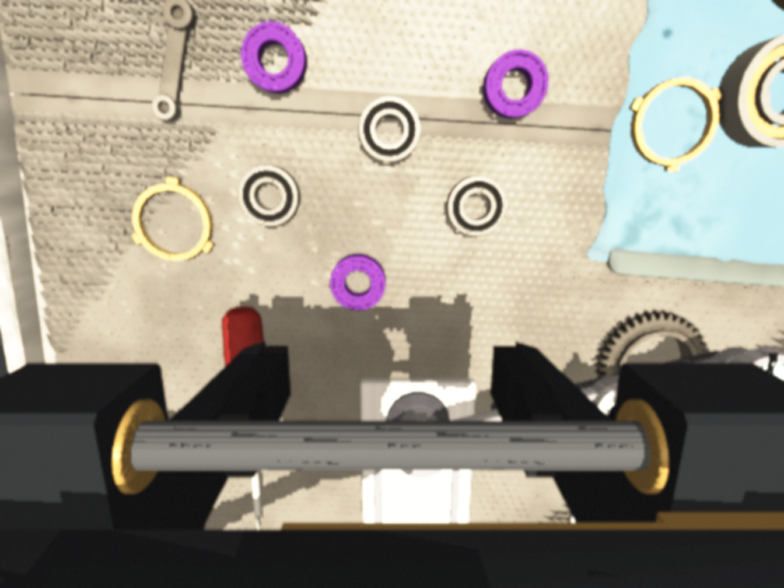

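Grey sealed bearings are at (475,206), (389,130) and (269,196). The purple rings at (273,58), (516,83) and (357,282) are look-alikes and stay where they are. The colour settles it in this picture.

Run:
```python
from h import *
np.set_printoptions(precision=4,suppress=True)
p,s=pickle.load(open("last.pkl","rb"));M=R.from_quat(s["orientation"]).as_matrix()
for a in((475,206),(389,130),(269,196),(516,83),(357,282)):
    w=atz(p,np.array(a)/1.4,.014);print(w,"tool cm",M.T@(w-s["position"])*100)
```

```text
[0.5775 0.3417 0.014 ] tool cm [ 3.9454  5.943  18.6758]
[0.5131 0.3893 0.014 ] tool cm [ 9.0745 -0.2099 18.6794]
[0.4305 0.3399 0.014 ] tool cm [ 4.6265 -8.7407 18.6954]
[0.596  0.4239 0.014 ] tool cm [12.0506  8.2642 18.6649]
[0.4955 0.2806 0.014 ] tool cm [-1.6774 -2.5952 18.6928]
```

Emit:
{"api": "send_rows", "payload": {
  "increments": "0 0 0 2 3 2 6.6; 0 0 0 1.9 2.9 3 6.6; 0 0 0 0 0 4.5 6.6; 0 0 0 0 0 4.5 6.6; 0 0 0 0 0 3 6.6; 0 0 0 0 0 0 6.6; 0 0 0 0 0 0 6.6; 0 0 0 0 0 1.5 6.6; 0 0 0 0 0 0.8 6.6; 0 0 0 0 0 0 6.6; 0 0 0 0 0 0 6.6; 0 0 0 0 0 0 6.6"
}}

```text
t: 21.1
position: [0.5778, 0.3434, 0.0095]
orientation: [0.686, 0.728, 0.001, 0.0]
contact_force: [-0.0, 0.4, -0.0]
finger_gap: 0.0659
```

Emit:
{"api": "send_rows", "payload": {
  "increments": "0 0 0 0 0 0.5 6.6; 0 0 0 0 0 0 6.6; 0 0 0 0 0 0 3.5; 0 0 0 0 0 0 3.5; 0 0 0 0 0 0 3.5; 0 0 0 0 0 0 3.5; 0 0 0 0 0 0 3.5; 0 0 0 0 0 -2 3.5; 0 0 0 0 0 -4 3.5; 0 0 0 0 0 -4 3.5; 0 0 0 0 0 0 3.5; 0 0 0 0 0 0 3.5"
}}

```text
t: 22.3
position: [0.5781, 0.3435, 0.1051]
orientation: [0.686, 0.728, 0.001, 0.0]
contact_force: [-0.9, 1.0, -0.9]
finger_gap: 0.0407
```

Emit:
{"api": "send_rows", "payload": {
  "increments": "0 0 0 0 0 -2 3.5; 0 0 0 -4.6 -0.5 0 3.5; 0 0 0 -4.6 -0.5 0 3.5; 0 0 0 -4.6 -0.5 0 3.5; 0 0 0 -4.6 -0.5 0 3.5; 0 0 0 -4.7 -0.5 0 3.5; 0 0 0 -4.7 -0.5 0 3.5; 0 0 0 -4.7 -0.5 0 3.5; 0 0 0 -4.7 -0.4 0 3.5; 0 0 0 0 0 4 3.5; 0 0 0 0 0 2 3.5; 0 0 0 0 0 0 3.5"
}}

```text
t: 23.5
position: [0.555, -0.0308, 0.0577]
orientation: [0.686, 0.727, -0.004, -0.005]
contact_force: [-0.5, 0.6, -1.6]
finger_gap: 0.0406
```

Emit:
{"api": "send_rows", "payload": {
  "increments": "0 0 0 0 0 0 3.5; 0 0 0 0 0 0 3.5; 0 0 0 0 0 0 3.5"
}}

```text
t: 23.8
position: [0.5618, -0.0302, 0.065]
orientation: [0.685, 0.728, 0.001, 0.001]
contact_force: [-0.3, -0.4, -0.9]
finger_gap: 0.0412
```

```bash
python3 b.py w9.png fixture bearing_1@0.06
```

```text
23.9 [ 0.5617 -0.0303  0.065 ] yaw 93.47015519192784 0.04119460235187063 cam (array([0.556 , 0.0378, 0.2111]), array([ 0.0246, -0.2722, -0.9619]))
fixture 0.76 [277.4 136.3] [0.5567 0.0262 0.    ] tool cm [ 5.668  -0.171   6.4928]
bearing_1 0.73 [278.  264.5] [ 0.5606 -0.0334  0.06  ] tool cm [-0.3048 -0.1286  0.4951]
```

View pics/w9.png

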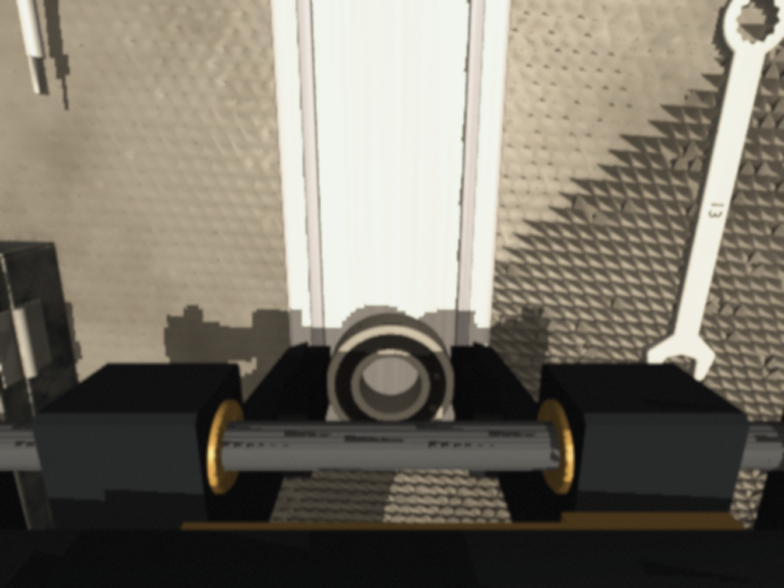

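The bearing at (390,375) is centred between the rails, whose inner faces are near columns 322 and 460. I lower and release it.

Emit:
{"api": "send_rows", "payload": {
  "increments": "0 0 0 0 -0.05 2.5 3.5; 0 0 0 0 0 1.5 3.5; 0 0 0 0 0 0 3.5; 0 0 0 0 0 0 3.5; 0 0 0 0 0 0.7 3.5; 0 0 0 0 0 0 3.5; 0 0 0 0 0 0 3.5; 0 0 0 0 0 0 3.5"
}}

```text
t: 24.8
position: [0.5605, -0.0307, 0.0171]
orientation: [0.686, 0.728, 0.0, 0.0]
contact_force: [-0.7, -0.2, -1.6]
finger_gap: 0.0411
```

Emit:
{"api": "send_rows", "payload": {
  "increments": "0 0 0 0 0 0 6; 0 0 0 0 0 0 6; 0 0 0 0 0 0 6; 0 0 0 0 0 -1 6; 0 0 0 0 0 -4.5 6.6; 0 0 0 0 0 -4.5 6.6; 0 0 0 4.7 -0.25 0 6.6; 0 0 0 4.7 -0.25 0 6.6; 0 0 0 4.7 -0.25 0 6.6; 0 0 0 4.7 -0.25 0 6.6; 0 0 0 4.7 -0.25 0 6.6; 0 0 0 4.7 -0.25 0 6.6"
}}

```text
t: 26.0
position: [0.5282, 0.2519, 0.1179]
orientation: [0.686, 0.728, 0.001, 0.0]
contact_force: [0.4, 0.7, -0.2]
finger_gap: 0.0661
```

Emit:
{"api": "send_rows", "payload": {
  "increments": "0 0 0 4.7 -0.25 0 6.6; 0 0 0 4.7 -0.25 0 6.6; 0 0 0 4.6 -0.3 0 6.6; 0 0 0 0 0 0 6.6; 0 0 0 0 0 4 6.6; 0 0 0 0 0 3 6.6; 0 0 0 0 0 2 6.6; 0 0 0 0 0 0 6.6; 0 0 0 0 0 0 6.6; 0 0 0 0 0 0 6.6"
}}

```text
t: 27.0
position: [0.5134, 0.3898, 0.0288]
orientation: [0.686, 0.728, 0.002, 0.0]
contact_force: [0.2, 1.0, 0.8]
finger_gap: 0.066
```

Emit:
{"api": "send_rows", "payload": {
  "increments": "0 0 0 0 0 1.5 6.6; 0 0 0 0 0 0.9 6.6; 0 0 0 0 0 0 6.6; 0 0 0 0 0 0 6.6; 0 0 0 0 0 0 6.6; 0 0 0 0 0 0 3.5; 0 0 0 0 0 0 3.5; 0 0 0 0 0 0 3.5; 0 0 0 0 0 0 3.5; 0 0 0 0 0 0 3.5; 0 0 0 0 0 0 3.5"
}}

```text
t: 28.1
position: [0.5123, 0.3894, 0.003]
orientation: [0.686, 0.728, 0.0, 0.0]
contact_force: [-0.0, 0.7, -0.1]
finger_gap: 0.0408
```

Emit:
{"api": "send_rows", "payload": {
  "increments": "0 0 0 0 0 -3 3.5; 0 0 0 0 0 -4 3.5; 0 0 0 0 0 -4 3.5; 0 0 0 0 0 -1 3.5; 0 0 0 0 0 0 3.5; 0 0 0 0 0 0 3.5"
}}

```text
t: 28.7
position: [0.5109, 0.3884, 0.1208]
orientation: [0.686, 0.728, -0.001, -0.0]
contact_force: [0.1, 0.4, -2.3]
finger_gap: 0.0406
```

Emit:
{"api": "send_rows", "payload": {
  "increments": "0 0 0 -4.6 0.3 0 3.5; 0 0 0 -4.6 0.3 0 3.5; 0 0 0 -4.6 0.3 0 3.5; 0 0 0 -4.6 0.3 0 3.5; 0 0 0 -4.6 0.3 0 3.5; 0 0 0 -4.6 0.3 0 3.5; 0 0 0 -4.5 0.3 0 3.5; 0 0 0 -4.5 0.4 0 3.5; 0 0 0 0 0 3 3.5; 0 0 0 0 0 3 3.5; 0 0 0 0 0 0 3.5; 0 0 0 0 0 0 3.5"
}}

```text
t: 29.9
position: [0.5564, 0.0254, 0.0602]
orientation: [0.686, 0.728, -0.002, -0.002]
contact_force: [0.9, 0.2, -0.7]
finger_gap: 0.0411
```

```bash
python3 b.py w10.png fixture bearing_1@0.06
```

```text
30.0 [0.5591 0.0258 0.063 ] yaw 93.46274037481876 0.04112337006005508 cam (array([0.5529, 0.0937, 0.208 ]), array([ 0.02  , -0.272 , -0.9621]))
fixture 0.92 [277.6 223.7] [0.5562 0.0253 0.    ] tool cm [-0.0282 -0.2939  6.3028]
bearing_1 0.98 [278.9 256.4] [0.5569 0.0283 0.06  ] tool cm [ 0.2669 -0.2057  0.3028]
```

Emit:
{"api": "send_rows", "payload": {
  "increments": "0 0 0 -0.1 -0.15 2 3.5; 0 0 0 0 0 1.6 3.5; 0 0 0 0 0 0 3.5; 0 0 0 0 0 0 3.5; 0 0 0 0 0 0.9 3.5; 0 0 0 0 0 0 3.5; 0 0 0 0 0 0 3.5; 0 0 0 0 0 0 3.5"
}}

```text
t: 30.9
position: [0.5577, 0.0243, 0.018]
orientation: [0.686, 0.728, 0.0, 0.0]
contact_force: [0.1, -0.4, -0.8]
finger_gap: 0.0413
```

Emit:
{"api": "send_rows", "payload": {
  "increments": "0 0 0 0 0 0.12 3.5; 0 0 0 0 0 0 3.5; 0 0 0 0 0 0 6; 0 0 0 0 0 0 6; 0 0 0 0 0 0 6; 0 0 0 0 0 -1 6; 0 0 0 0 0 -4.5 6.6; 0 0 0 0 0 -4.5 6.6; 0 0 0 4.6 -1.55 0 6.6; 0 0 0 4.6 -1.55 0 6.6; 0 0 0 4.6 -1.55 0 6.6; 0 0 0 4.6 -1.55 0 6.6"
}}

```text
t: 32.1
position: [0.4841, 0.2058, 0.1178]
orientation: [0.686, 0.728, 0.001, 0.0]
contact_force: [-0.1, 0.9, 0.4]
finger_gap: 0.0659
```

Emit:
{"api": "send_rows", "payload": {
  "increments": "0 0 0 4.6 -1.55 0 6.6; 0 0 0 4.6 -1.55 0 6.6; 0 0 0 4.6 -1.6 0 6.6; 0 0 0 0 0 0 6.6; 0 0 0 0 0 4 6.6; 0 0 0 0 0 3 6.6; 0 0 0 0 0 2 6.6; 0 0 0 0 0 0 6.6; 0 0 0 0 0 0 6.6; 0 0 0 0 0 0 6.6"
}}

```text
t: 33.1
position: [0.4308, 0.3397, 0.0283]
orientation: [0.686, 0.728, 0.001, 0.0]
contact_force: [0.6, 0.0, -1.0]
finger_gap: 0.0659
```

Emit:
{"api": "send_rows", "payload": {
  "increments": "0 0 0 0 0 1.5 6.6; 0 0 0 0 0 0.85 6.6; 0 0 0 0 0 0 6.6; 0 0 0 0 0 0 6.6; 0 0 0 0 0 0 6.6; 0 0 0 0 0 0 3.5; 0 0 0 0 0 0 3.5; 0 0 0 0 0 0 3.5; 0 0 0 0 0 0 3.5; 0 0 0 0 0 0 3.5; 0 0 0 0 0 0 3.5"
}}

```text
t: 34.2
position: [0.4295, 0.3393, 0.0032]
orientation: [0.686, 0.728, 0.0, 0.0]
contact_force: [-0.6, -0.3, 1.5]
finger_gap: 0.041
```

Emit:
{"api": "send_rows", "payload": {
  "increments": "0 0 0 0 0 -3 3.5; 0 0 0 0 0 -4 3.5; 0 0 0 0 0 -4 3.5; 0 0 0 0 0 -1 3.5; 0 0 0 0 0 0 3.5; 0 0 0 0 0 0 3.5"
}}

```text
t: 34.8
position: [0.4283, 0.3384, 0.1213]
orientation: [0.686, 0.728, -0.001, -0.0]
contact_force: [-0.0, -0.2, -1.0]
finger_gap: 0.041
```

Emit:
{"api": "send_rows", "payload": {
  "increments": "0 0 0 -4.4 1.8 0 3.5; 0 0 0 -4.4 1.8 0 3.5; 0 0 0 -4.4 1.8 0 3.5; 0 0 0 -4.5 1.8 0 3.5; 0 0 0 -4.5 1.8 0 3.5; 0 0 0 -4.5 1.9 0 3.5; 0 0 0 0 0 0 3.5; 0 0 0 0 0 3 3.5; 0 0 0 0 0 3 3.5; 0 0 0 0 0 0 3.5; 0 0 0 0 0 0 3.5; 0 0 0 0 0 0 3.5"
}}

```text
t: 36.0
position: [0.5544, 0.0798, 0.0635]
orientation: [0.685, 0.728, 0.0, 0.0]
contact_force: [0.5, -0.3, -0.8]
finger_gap: 0.0409
```

```bash
python3 b.py w11.png fixture bearing_1@0.06 swing_peg
```

```text
36.1 [0.5553 0.0797 0.0645] yaw 93.45683029147268 0.040939647807186105 cam (array([0.5493, 0.1478, 0.2103]), array([ 0.0241, -0.2717, -0.9621]))
bearing_1 0.81 [276.  375.4] [0.5568 0.0101 0.06  ] tool cm [-6.9608 -0.2727  0.4474]
bearing_1 0.8 [277.3 256.7] [0.5532 0.0812 0.06  ] tool cm [ 0.1605 -0.2     0.4487]
swing_peg 0.63 [473.5   5.2] [0.6159 0.19   0.08  ] tool cm [10.641   6.724  -1.5317]
```

Emit:
{"api": "send_rows", "payload": {
  "increments": "0 0 0 0 -0.05 2 3.5; 0 0 0 0 0 1.6 3.5; 0 0 0 0 0 0 3.5; 0 0 0 0 0 0 3.5; 0 0 0 0 0 1.1 3.5; 0 0 0 0 0 0 3.5; 0 0 0 0 0 0 3.5; 0 0 0 0 0 0 3.5"
}}

```text
t: 37.05
position: [0.5539, 0.0792, 0.0163]
orientation: [0.686, 0.728, 0.0, 0.0]
contact_force: [0.7, 0.7, -1.7]
finger_gap: 0.0411
```

Emit:
{"api": "send_rows", "payload": {
  "increments": "0 0 0 0 0 0 6; 0 0 0 0 0 0 6; 0 0 0 0 0 0 6; 0 0 0 0 0 -1 6; 0 0 0 0 0 -4.5 6; 0 0 0 -3 0 -4 6; 0 0 0 -3 0 -4 6; 0 0 0 -3 0 -4 6; 0 0 0 0 0 0 6; 0 0 0 0 0 0 6; 0 0 0 0 0 0 6"
}}

```text
t: 38.15
position: [0.5579, -0.0102, 0.19]
orientation: [0.686, 0.728, -0.001, -0.001]
contact_force: [-0.9, 0.7, 0.9]
finger_gap: 0.0603
```

```bash
python3 b.py w12.png fixture bearing_1@0.012 swing_peg wing_grip
```

```text
38.25 [ 0.5575 -0.0098  0.189 ] yaw 93.47599952260911 0.05998236094614022 cam (array([0.5526, 0.058 , 0.3354]), array([ 0.0191, -0.2715, -0.9623]))
fixture 0.73 [282.5 151.6] [0.5579 0.0249 0.    ] tool cm [ 3.454   0.3252 18.8989]
bearing_1 0.92 [279.3  92.7] [0.5512 0.0802 0.012 ] tool cm [ 9.0151 -0.0103 17.704 ]
bearing_1 0.55 [280.1 211.4] [ 0.5592 -0.0347  0.012 ] tool cm [-2.506   0.0854 17.6956]
```

View pics/w12.png

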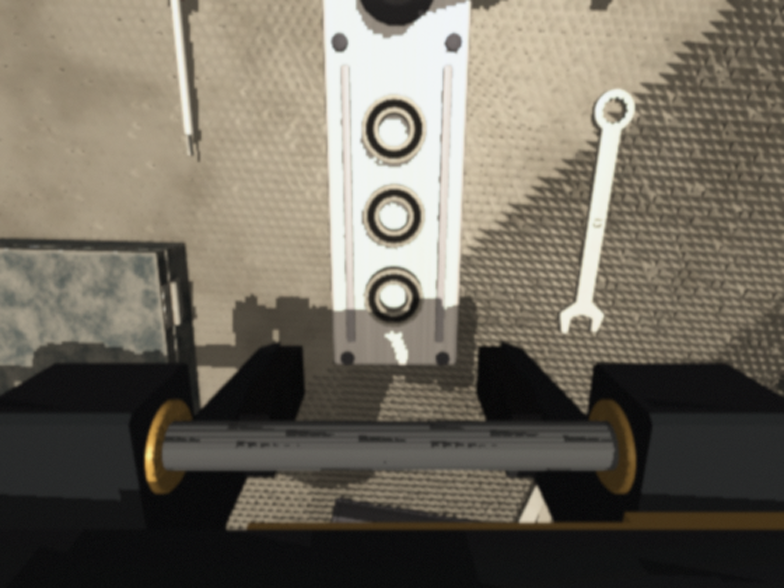

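All three bearings lie flat between the rails at (393,130), (393,216) and (394,295). Next is the swing arm. I turn the tool so it can lead the peg around the pivot.

Emit:
{"api": "send_rows", "payload": {
  "increments": "0 0 -8.2 0 0 0 6; 0 0 -8.2 0 0 0 6; 0 0 -8.2 0 0 0 6; 0 0 -8.2 0 0 0 6; 0 0 -8.2 0 0 0 6; 0 0 -8.2 0 0 0 6; 0 0 -8.2 0 0 0 6; 0 0 -8.2 0 0 0 6; 0 0 -8.2 0 0 0 6; 0 0 -8.2 0 0 0 6; 0 0 -8.2 0 0 0 6; 0 0 -8.2 0 0 0 6"
}}

```text
t: 39.65
position: [0.5587, -0.0103, 0.1904]
orientation: [-0.106, 0.994, 0.0, -0.001]
contact_force: [-0.5, -0.2, -0.8]
finger_gap: 0.06
```

Emit:
{"api": "send_rows", "payload": {
  "increments": "0 0 -7.2 0 0 0 6; 0 0 0 -2.4 3.4 0 6; 0 0 0 -2.4 3.4 0 6; 0 0 0 -2.4 3.4 0 6; 0 0 0 -2.4 3.4 0 6; 0 0 0 -2.4 3.4 0 6; 0 0 0 0 0 2 6; 0 0 0 0 0 2 6; 0 0 0 0 0 0 6; 0 0 0 0 0 0 6; 0 0 0 0 0 0 6"
}}

```text
t: 40.75
position: [0.6176, 0.1892, 0.152]
orientation: [-0.165, 0.986, 0.0, 0.001]
contact_force: [1.1, -0.6, -1.1]
finger_gap: 0.0599
```

```bash
python3 b.py w13.png fixture swing_peg swing_peg@0.097 wing_grip wing_end bezel_zero needle_tip
```

```text
40.85 [0.6179 0.1891 0.1525] yaw -161.00172564960428 0.05980927059960485 cam (array([0.5515, 0.1665, 0.2983]), array([ 0.2585,  0.0929, -0.9616]))
fixture 0.92 [118.2  67.2] [0.5579 0.0251 0.    ] tool cm [ 11.0472 -13.5445  15.2249]
fixture 0.63 [41.2 42.1] [ 0.5597 -0.0391  0.    ] tool cm [ 12.9704 -19.6754  15.2214]
swing_peg 0.66 [284.1 218.4] [0.615  0.1923 0.08  ] tool cm [0.185  0.3967 7.2476]
swing_peg 0.66 [284.1 218.4] [0.6101 0.1903 0.097 ] tool cm [0.7141 0.3677 5.5464]
wing_grip 0.77 [280.5 311.3] [0.6837 0.2135 0.083 ] tool cm [-7.002   0.1621  6.9639]
needle_tip 0.31 [279.7 311.7] [0.6861 0.2136 0.08  ] tool cm [-7.2315  0.1035  7.2644]
```

View pics/w13.png

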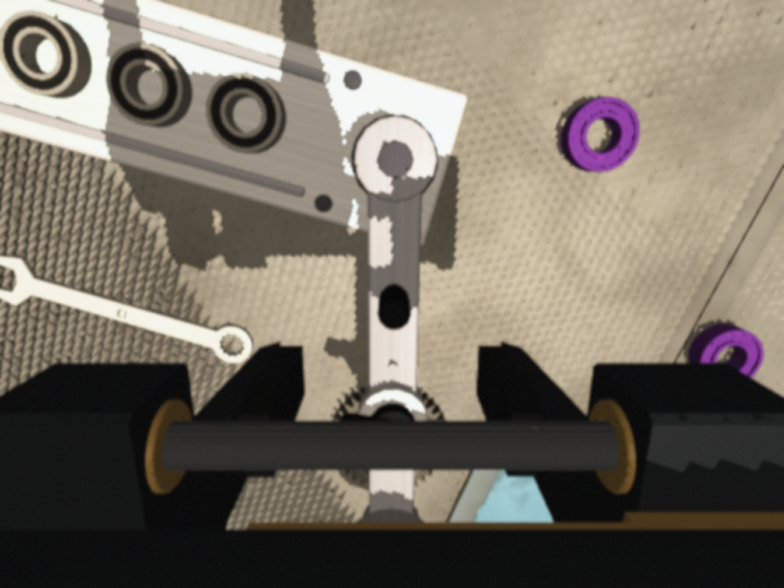

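The arm stands upright in the picture: peg at (395,306), pivot at (396,158), bearings to the left. I go down and pinch the peg.

Emit:
{"api": "send_rows", "payload": {
  "increments": "0 0 0 0.15 0.35 2 6; 0 0 0 0 0 3 6; 0 0 0 0 0 2 6; 0 0 0 0 0 1.2 6; 0 0 0 0 0 0.6 6; 0 0 0 0 0 0 6; 0 0 0 0 0 0 1; 0 0 0 0 0 0 1; 0 0 0 0 0 0 1; 0 0 0 0 0 0 1; 0 0 0 0 0 0 1; 0 0 0 0 0 0 1"
}}

```text
t: 42.4
position: [0.615, 0.1914, 0.0633]
orientation: [-0.166, 0.986, -0.001, 0.0]
contact_force: [0.0, -3.5, 1.0]
finger_gap: 0.0147
```

Emit:
{"api": "send_rows", "payload": {
  "increments": "0 0 6 0.04 -0.73 0 1; 0 0 6 0.04 -0.73 0 1; 0 0 6 0.04 -0.73 0 1; 0 0 6 0.04 -0.73 0 1; 0 0 0 0 0 0 1; 0 0 0 0 0 0 1"
}}

```text
t: 43.0
position: [0.6187, 0.1625, 0.0633]
orientation: [0.042, 0.999, -0.0, 0.001]
contact_force: [2.0, -3.3, 0.4]
finger_gap: 0.015
```

Run:
```python
from h import *
s=telemetry.sense();d=s["position"][:2]-[.549,.167];print(s["position"],np.hypot(*d),np.degrees(np.arctan2(d[1],d[0])),s["contact_force"],s["finger_gap"],np.degrees(R.from_quat(s["orientation"]).as_euler("xyz")))
```

```text
[0.61866305 0.16250653 0.06334615] 0.06980781666692913 -3.690635723616603 [ 1.99534709 -3.25304873  0.43525832] 0.01502775607817308 [-1.79960300e+02  7.83986675e-02  1.75149797e+02]
```

Emit:
{"api": "send_rows", "payload": {
  "increments": "0 0 6 0.04 -0.73 0 1; 0 0 6 0.04 -0.73 0 1; 0 0 6 0.04 -0.73 0 1; 0 0 6 0.04 -0.73 0 1; 0 0 6 0.04 -0.73 0 1; 0 0 6 0.04 -0.73 0 1; 0 0 6 0.04 -0.73 0 1; 0 0 6 0.04 -0.73 0 1; 0 0 6 0.04 -0.73 0 1; 0 0 6 0.04 -0.73 0 1; 0 0 6 0.04 -0.73 0 1; 0 0 0 0 0 0 1"
}}

```text
t: 44.2
position: [0.5709, 0.1028, 0.0633]
orientation: [0.58, 0.815, -0.0, 0.0]
contact_force: [-0.0, -4.5, 1.8]
finger_gap: 0.0147
```

Emit:
{"api": "send_rows", "payload": {
  "increments": "0 0 5 0.03 -0.62 0 1; 0 0 5 0.03 -0.61 0 1; 0 0 4 0.02 -0.49 0 1; 0 0 2 0.01 -0.24 0 1; 0 0 0 0 0 0 1; 0 0 0 0 0 0 1; 0 0 0 0 0 0 1"
}}

```text
t: 44.9
position: [0.5541, 0.0997, 0.0633]
orientation: [0.687, 0.727, 0.002, 0.002]
contact_force: [6.3, -4.0, -4.2]
finger_gap: 0.0152
```

Run:
```python
from h import *
s=telemetry.sense();d=s["position"][:2]-[.549,.167];print(s["position"],np.hypot(*d),np.degrees(np.arctan2(d[1],d[0])),s["contact_force"],s["finger_gap"],np.degrees(R.from_quat(s["orientation"]).as_euler("xyz")))
```

```text
[0.5541319  0.09974402 0.06334095] 0.06745149127184105 -85.63655742183026 [ 6.27677677 -4.02334437 -4.19642568] 0.015200074451778631 [1.79737614e+02 1.83723092e-02 9.32679109e+01]
```

Emit:
{"api": "send_rows", "payload": {
  "increments": "0 0 0 -0.1 -0.15 0 1; 0 0 0 0 -0.15 0 1; 0 0 0 0 0 0 1; 0 0 0 0 0 0 1"
}}

```text
t: 45.3
position: [0.5542, 0.0997, 0.0635]
orientation: [0.687, 0.727, 0.005, 0.003]
contact_force: [16.0, 0.2, -12.8]
finger_gap: 0.0151
```

Stopped hard with rising force, so the arm is home. I release the peg and lift.

Emit:
{"api": "send_rows", "payload": {
  "increments": "0 0 0 0.1 0.3 0 1; 0 0 0 0 0 0 1; 0 0 0 0 0 0 5; 0 0 0 0 0 0 5; 0 0 0 0 0 0 5; 0 0 0 0 0 -2 5; 0 0 0 0 0 -4 5; 0 0 0 -4 0 -4 5; 0 0 0 -4 0 -2 5; 0 0 0 -4 0 0 5; 0 0 0 0 0 0 5; 0 0 0 0 0 0 5"
}}

```text
t: 46.5
position: [0.5573, -0.0159, 0.1782]
orientation: [0.689, 0.725, 0.0, -0.001]
contact_force: [-0.1, 0.8, -0.5]
finger_gap: 0.0503
```

```bash
python3 b.py w14.png fixture swing_peg wing_grip wing_end bezel_zero needle_tip
```

```text
46.6 [ 0.5571 -0.0146  0.1776] yaw 93.06434005249461 0.049860021110185594 cam (array([0.5524, 0.0529, 0.3239]), array([ 0.0188, -0.2713, -0.9623]))
fixture 0.93 [281.7 144.7] [0.5568 0.0276 0.    ] tool cm [ 4.1987  0.22   17.7659]
fixture 0.55 [324.1 163. ] [0.5996 0.012  0.    ] tool cm [ 2.4179  4.4129 17.7578]
fixture 0.18 [308.6 263.3] [ 0.5927 -0.0963 -0.    ] tool cm [-8.3639  3.1441 17.7499]
swing_peg 0.84 [283.7  49.6] [0.5535 0.0976 0.08  ] tool cm [11.2138  0.2537  9.7722]
wing_grip 0.88 [282.6 157.7] [0.5569 0.0247 0.083 ] tool cm [3.9223 0.198  9.4657]
wing_end 0.86 [322.7 161.6] [0.5864 0.0235 0.083 ] tool cm [3.6371 3.1419 9.4608]
bezel_zero 0.62 [309.5 261.9] [ 0.5834 -0.0582  0.08  ] tool cm [-4.5019  2.4049  9.7546]
needle_tip 0.67 [308.7 268.2] [ 0.5832 -0.0638  0.08  ] tool cm [-5.0589  2.3538  9.7542]
```

View pics/w14.png

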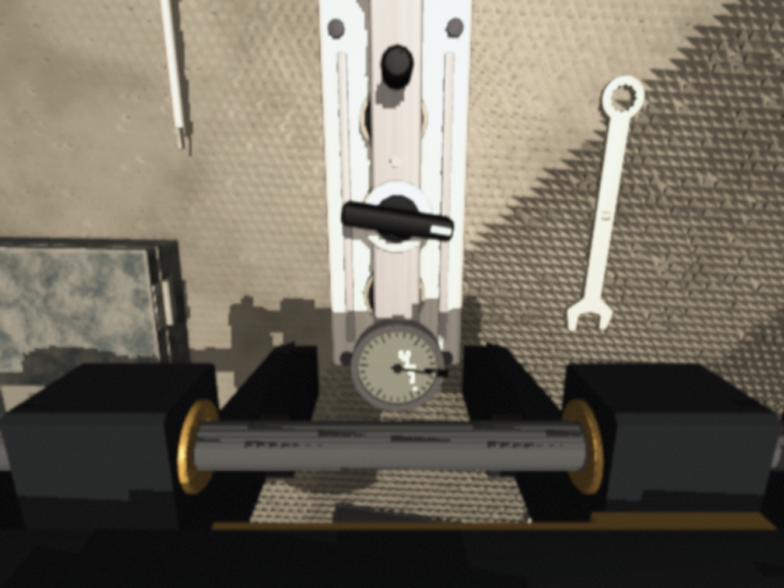

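The arm is home over the bearings: peg at (397,66), wing centre at (398,218) with its white end at (440,230), and gauge at (397,367) with needle and stud near +x. I turn the tool to grip the wing.

Emit:
{"api": "send_rows", "payload": {
  "increments": "0 0 -8.1 0 0 0 5; 0 0 -8.1 0 0 0 5; 0 0 -8.1 0 0 0 5; 0 0 -8.1 0 0 0 5; 0 0 -8.1 0 0 0 5; 0 0 -8.1 0 0 0 5; 0 0 -8.1 0 0 0 5; 0 0 -8.1 0 0 0 5; 0 0 -8.1 0 0 0 5; 0 0 -8.1 0 0 0 5; 0 0 0 0.4 3.9 0 5; 0 0 0 0 0 0 5"
}}

```text
t: 48.1
position: [0.5578, 0.0267, 0.1783]
orientation: [0.051, 0.999, 0.001, -0.0]
contact_force: [0.5, 0.2, -0.3]
finger_gap: 0.0501
```

Emit:
{"api": "send_rows", "payload": {
  "increments": "0 0 0 0 0 3 5; 0 0 0 0 0 0 5; 0 0 0 0 0 0 5; 0 0 0 0 0 0 5"
}}

```text
t: 48.5
position: [0.5585, 0.0235, 0.1493]
orientation: [0.052, 0.999, -0.0, 0.0]
contact_force: [-0.9, 0.0, -0.2]
finger_gap: 0.0501
```

```bash
python3 b.py w15.png wing_grip wing_end swing_peg; python3 -c "
import cv2;a=cv2.imread('pics/w15.png')[150:420,200:600];cv2.imwrite('pics/w15c.png',cv2.resize(a,None,fx=1.5,fy=1.5))"
```

```text
48.6 [0.5588 0.0235 0.1496] yaw 174.00397444752252 0.05019722901371807 cam (array([0.4891, 0.0303, 0.2955]), array([ 0.2736, -0.0244, -0.9616]))
wing_grip 0.87 [283.9 219.5] [0.5565 0.0269 0.083 ] tool cm [0.2775 0.3159 6.6589]
wing_end 0.58 [281.9 261.1] [0.5869 0.0224 0.083 ] tool cm [-2.7983  0.1914  6.6646]
swing_peg 0.66 [387.3 204. ] [0.5537 0.0979 0.08  ] tool cm [1.2961 7.3487 6.9584]
```

View pics/w15c.png

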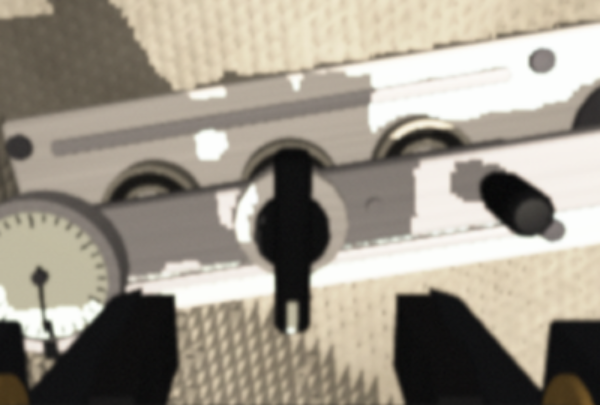

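The wing runs straight along the tool's x axis, centre at (292,225) in the crop, so I descend and pinch it.

Emit:
{"api": "send_rows", "payload": {
  "increments": "0 0 0 0.2 0.2 3 4; 0 0 0 0 0 2.5 4; 0 0 0 0 0 1.2 4; 0 0 0 0 0 0 4; 0 0 0 0 0 0 4; 0 0 0 0 0 0.7 4; 0 0 0 0 0 0 4; 0 0 0 0 0 0 4; 0 0 0 0 0 0 0.8; 0 0 0 0 0 0 0.8; 0 0 0 0 0 0 0.8; 0 0 0 0 0 0 0.8"
}}

```text
t: 49.95
position: [0.5564, 0.0258, 0.0747]
orientation: [0.052, 0.999, -0.0, 0.0]
contact_force: [0.0, -0.1, 1.8]
finger_gap: 0.0237
```

Emit:
{"api": "send_rows", "payload": {
  "increments": "0 0 0 0 0 0 0.8; 0 0 0 0 0 0 0.8"
}}

```text
t: 50.15
position: [0.5564, 0.0259, 0.0747]
orientation: [0.052, 0.999, -0.0, 0.0]
contact_force: [0.0, -1.0, 3.3]
finger_gap: 0.0236
```

The gap is 23.6 mm, not 12, so the tips are probably on the hub. I regrip 7 mm higher.

Emit:
{"api": "send_rows", "payload": {
  "increments": "0 0 0 0 0 0 4; 0 0 0 0 0 0 4; 0 0 0 0 0 -0.7 4; 0 0 0 0 0 0 4; 0 0 0 0 0 0 0.8; 0 0 0 0 0 0 0.8; 0 0 0 0 0 0 0.8; 0 0 0 0 0 0 0.8; 0 0 0 0 0 0 0.8; 0 0 0 0 0 0 0.8"
}}

```text
t: 51.15
position: [0.556, 0.0259, 0.0812]
orientation: [0.052, 0.999, 0.0, -0.0]
contact_force: [-0.2, -0.8, -1.0]
finger_gap: 0.0119
```

Emit:
{"api": "send_rows", "payload": {
  "increments": "0 0 6 0 0 0 0.8; 0 0 6 0 0 0 0.8; 0 0 6 0 0 0 0.8; 0 0 6 0 0 0 0.8; 0 0 6 0 0 0 0.8; 0 0 6 0 0 0 0.8; 0 0 6 0 0 0 0.8; 0 0 6 0 0 0 0.8; 0 0 6 0 0 0 0.8; 0 0 6 0 0 0 0.8; 0 0 0 0 0 0 0.8; 0 0 0 0 0 0 0.8"
}}

```text
t: 52.35
position: [0.5574, 0.0276, 0.0813]
orientation: [0.545, 0.838, 0.002, 0.0]
contact_force: [3.7, 5.4, -2.9]
finger_gap: 0.012
```

```bash
cat > q.py <<'E'
from h import *
s=telemetry.sense();print(s["t"],s["position"].round(4),s["contact_force"].round(1),s["wrist_torque"].round(3),s["finger_gap"],np.degrees(R.from_quat(s["orientation"]).as_euler("xyz")).round(1))
E
python3 q.py; python3 b.py w16.png wing_end wing_grip bezel_zero needle_tip
```

```text
52.35 [0.5574 0.0276 0.0813] [ 3.7  5.4 -2.9] [ 0.991 -0.724 -0.093] 0.011954064796152925 [ 1.798e+02 -1.000e-01  1.140e+02]
52.45 [0.5574 0.0276 0.0813] yaw 113.96931678603059 0.011787098161300606 cam (array([0.5278, 0.0895, 0.2275]), array([ 0.1185, -0.2445, -0.9624]))
wing_grip 0.7 [278.2 267.4] [0.5565 0.0262 0.083 ] tool cm [-0.0983 -0.1337 -0.1715]
```

Emit:
{"api": "send_rows", "payload": {
  "increments": "0 0 6 0 0 0 0.8; 0 0 6 0 0 0 0.8; 0 0 6 0 0 0 0.8; 0 0 0 0 0 0 0.8; 0 0 0 0 0 0 0.8"
}}

```text
t: 53.15
position: [0.5581, 0.0278, 0.0813]
orientation: [0.669, 0.743, 0.003, 0.001]
contact_force: [5.9, 6.4, -5.4]
finger_gap: 0.0119
```

```bash
python3 q.py
```

```text
53.15 [0.5581 0.0278 0.0813] [ 5.9  6.4 -5.4] [ 1.03  -1.014 -0.084] 0.011875640491781771 [179.7  -0.2  96. ]
```

Emit:
{"api": "send_rows", "payload": {
  "increments": "0 0 6 0 0 0 0.8; 0 0 6 0 0 0 0.8; 0 0 0 0 0 0 0.8; 0 0 0 0 0 0 0.8"
}}

```text
t: 53.55
position: [0.5585, 0.0278, 0.0814]
orientation: [0.743, 0.669, 0.003, 0.001]
contact_force: [6.8, 6.7, -6.3]
finger_gap: 0.0115
```

```bash
python3 q.py
```

```text
53.55 [0.5585 0.0278 0.0814] [ 6.8  6.7 -6.3] [ 1.037 -1.225  0.027] 0.011491854136603665 [179.7  -0.2  84. ]
```

Emit:
{"api": "send_rows", "payload": {
  "increments": "0 0 0 0.2 0.23 0 0.8; 0 0 0 0 0 0 0.8"
}}

```text
t: 53.75
position: [0.5587, 0.028, 0.0813]
orientation: [0.743, 0.669, -0.0, -0.0]
contact_force: [-1.1, 2.0, -0.9]
finger_gap: 0.0121
```

```bash
python3 q.py
```

```text
53.75 [0.5587 0.028  0.0813] [-1.1  2.  -0.9] [ 0.195 -0.19  -0.043] 0.012123549449582308 [-180.   -0.   84.]
```

Emit:
{"api": "send_rows", "payload": {
  "increments": "0 0 5 0 0 0 0.8; 0 0 5 0 0 0 0.8; 0 0 0 0 0 0 0.8"
}}

```text
t: 54.05
position: [0.5591, 0.0279, 0.0813]
orientation: [0.799, 0.602, 0.001, 0.0]
contact_force: [3.0, 2.5, -2.4]
finger_gap: 0.0119
```

```bash
python3 q.py
```

```text
54.05 [0.5591 0.0279 0.0813] [ 3.   2.5 -2.4] [ 0.342 -0.469  0.012] 0.011917804593388873 [179.9  -0.   74. ]
```

I've turned 100° so far. I release and look at how the wing, rib and needle stand.

Emit:
{"api": "send_rows", "payload": {
  "increments": "0 0 0 0 0 0 3.5; 0 0 0 0 0 0 3.5; 0 0 0 0 0 0 3.5; 0 0 0 0 0 -3 3.5; 0 0 0 -3 0 -4 3.5; 0 0 0 -4 0 -2 3.5; 0 0 0 0 0 0 3.5; 0 0 0 0 0 0 3.5; 0 0 0 0 0 0 3.5"
}}

```text
t: 54.95
position: [0.5387, -0.0392, 0.1704]
orientation: [0.798, 0.602, -0.001, -0.001]
contact_force: [0.3, 1.1, -0.5]
finger_gap: 0.0354
```

```bash
python3 b.py w17.png wing_grip wing_end bezel_zero needle_tip;  python3 -c "
import cv2;a=cv2.imread('pics/w17.png')[100:420,240:600];cv2.imwrite('pics/w17c.png',cv2.resize(a,None,fx=1.8,fy=1.8,interpolation=cv2.INTER_CUBIC))"
```

```text
55.05 [ 0.5386 -0.0388  0.1699] yaw 74.08403874974522 0.03458498078982246 cam (array([0.5563, 0.0266, 0.3161]), array([-0.0713, -0.2631, -0.9622]))
wing_grip 0.7 [283.2 118.6] [0.5589 0.0249 0.083 ] tool cm [6.6855 0.2352 8.6876]
wing_end 0.91 [283.5 161.9] [ 0.5511 -0.0037  0.083 ] tool cm [3.7193 0.2693 8.688 ]
wing_end 0.19 [243.3   7.3] [0.553 0.097 0.083] tool cm [13.457  -2.311   8.6931]
bezel_zero 0.71 [343.1 220.8] [ 0.5824 -0.0592  0.08  ] tool cm [-0.7603  4.7966  8.9768]
```

View pics/w17c.png

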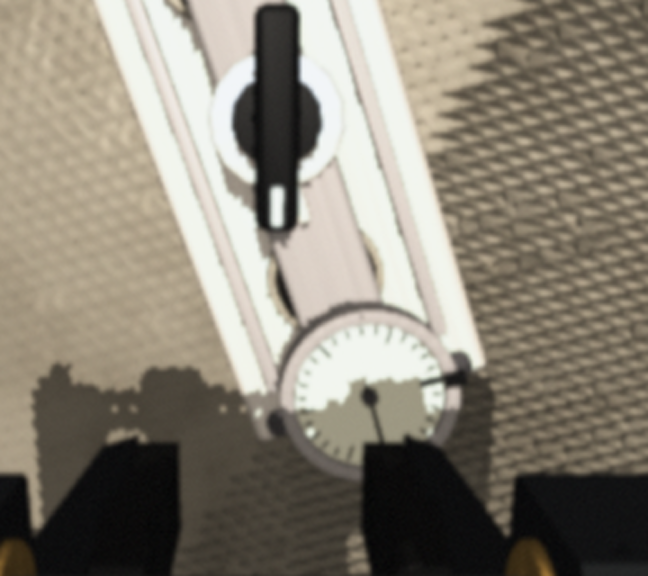

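The collar rib at about (303,205) in the crop trails the wing's white end at (277,210), and the needle points to (382,443) from (369,397). That is clear slip. I compute the angles next.

```bash
cat > ang.py <<'E'
from h import *
np.set_printoptions(precision=4,suppress=True)
p,s=pickle.load(open("last.pkl","rb"))
g=lambda x,y,z,k=1.8,o=(240,100):atz(p,(np.array([x,y])/k+o)/1.4,z)
def a(c,e,z): d=(g(*e,z)-g(*c,z));return np.degrees(np.arctan2(d[1],d[0])),np.linalg.norm(d)
print("gauge axis (ring)",g(369,393,.082),g(369,397,.08))
print("wing",a((277,20),(277,222),.094),"rib",a((277,122),(303,205),.066),"needle",a((369,397),(382,443),.08),"zero",a((369,397),(455,377),.08))
print("arm rail dir",a((445,330),(335,5),.015))
E
python3 ang.py
```

```text
gauge axis (ring) [ 0.5627 -0.0583  0.082 ] [ 0.5625 -0.0603  0.08  ]
wing (np.float64(-105.75582315048065), np.float64(0.05065615938193742)) rib (np.float64(-87.79385087855418), np.float64(0.025304295316351897)) needle (np.float64(-89.2089131717658), np.float64(0.015556419954795857)) zero (np.float64(-1.9570419366323675), np.float64(0.026351742552646124))
arm rail dir (np.float64(95.13787879478951), np.float64(0.12207145561322087))
```

Needle at −89.2° (fixture 1.61 rad), rib −87.8°, wing −105.8°, so the slip is about 0.3 rad, in range. The zero mark at −2° needs about 87° clockwise. Next is the bezel.

Emit:
{"api": "send_rows", "payload": {
  "increments": "0 0 -8 0 0 0 7; 0 0 -8 0 0 0 7; 0 0 -8 0 0 0 7; 0 0 -8 0 0 0 7; 0 0 -8 0 0 0 7; 0 0 -8 0 0 0 7; 0 0 -8 0 0 0 7; 0 0 -8 0 0 0 7; 0 0 0 -3.2 0 0 7; 0 0 0 0 0 4 7; 0 0 0 0 0 0 7; 0 0 0 0 0 0 7"
}}

```text
t: 56.45
position: [0.5618, -0.0605, 0.1302]
orientation: [0.358, 0.934, -0.0, -0.002]
contact_force: [-0.3, 0.2, 1.2]
finger_gap: 0.0701
```

```bash
python3 q.py; python3 b.py w18.png bezel_zero needle_tip wing_grip
```

```text
56.45 [ 0.5618 -0.0605  0.1302] [-0.3  0.2  1.2] [-0.01  -0.095 -0.017] 0.07013111211426971 [-179.9   -0.2  138. ]
56.55 [ 0.5636 -0.0608  0.1323] yaw 138.05488690987477 0.07002148216624983 cam (array([ 0.5108, -0.0152,  0.2776]), array([ 0.2055, -0.1788, -0.9622]))
bezel_zero 0.58 [304.3 248.8] [ 0.583  -0.0577  0.08  ] tool cm [-1.232   1.5279  5.2343]
needle_tip 0.49 [261.4 248.1] [ 0.5641 -0.078   0.08  ] tool cm [-1.1858 -1.2514  5.2329]
wing_grip 0.81 [384.9 131.3] [0.5576 0.0253 0.083 ] tool cm [6.2015 6.0068 4.9315]
```

Emit:
{"api": "send_rows", "payload": {
  "increments": "0 0 0 0.1 0 3 7; 0 0 0 0 0 2 7; 0 0 0 0 0 0 7; 0 0 0 0 0 0 7; 0 0 0 0 0 1.1 7; 0 0 0 0 0 0 7; 0 0 0 0 0 0 7; 0 0 0 0 0 0 5; 0 0 0 0 0 0 5; 0 0 0 0 0 0 5; 0 0 0 0 0 0 5; 0 0 0 0 0 0 5"
}}

```text
t: 57.9
position: [0.5637, -0.0596, 0.0709]
orientation: [0.358, 0.934, 0.001, 0.001]
contact_force: [3.0, 4.3, -0.2]
finger_gap: 0.0532
```

```bash
python3 q.py
```

```text
57.9 [ 0.5637 -0.0596  0.0709] [ 3.   4.3 -0.2] [ 0.548 -0.539 -0.039] 0.05317084161833123 [1.799e+02 1.000e-01 1.380e+02]
```

Emit:
{"api": "send_rows", "payload": {
  "increments": "0 0 0 0 0.1 0 5; 0 0 6 0 0 0 5; 0 0 6 0 0 0 5; 0 0 6 0 0 0 5; 0 0 6 0 0 0 5; 0 0 6 0 0 0 5; 0 0 6 0 0 0 5; 0 0 6 0 0 0 5; 0 0 0 0 0 0 5; 0 0 0 0 0 0 5"
}}

```text
t: 58.9
position: [0.5635, -0.0596, 0.0708]
orientation: [0.668, 0.744, 0.0, 0.0]
contact_force: [0.7, 0.3, 2.8]
finger_gap: 0.053
```

```bash
python3 q.py
```

```text
58.9 [ 0.5635 -0.0596  0.0708] [0.7 0.3 2.8] [ 0.227 -0.112 -0.   ] 0.052984180486269024 [180.    0.   96.2]
```

Emit:
{"api": "send_rows", "payload": {
  "increments": "0 0 6 0 0 0 5; 0 0 6 0 0 0 5; 0 0 6 0 0 0 5; 0 0 6 0 0 0 5; 0 0 6 0 0 0 5; 0 0 6 0 0 0 5; 0 0 6 0 0 0 5; 0 0 3 0 0 0 5; 0 0 0 0 0 0 5; 0 0 0 0 0 0 5"
}}

```text
t: 59.9
position: [0.5632, -0.0596, 0.0708]
orientation: [0.902, 0.432, 0.0, -0.0]
contact_force: [-1.4, 2.1, 4.9]
finger_gap: 0.0534
```

Emit:
{"api": "send_rows", "payload": {
  "increments": "0 0 0 0 0 0 6.8; 0 0 0 0 0 0 6.8; 0 0 0 0 0 0 6.8; 0 0 0 0 0 -3 6.8; 0 0 0 0 0 -4 6.8; 0 0 0 -1.5 0 -3 6.8; 0 0 0 -2 0 0 6.8; 0 0 0 0 0 0 6.8; 0 0 0 0 0 0 6.8; 0 0 0 0 0 0 6.8"
}}

```text
t: 60.9
position: [0.5407, -0.0864, 0.1693]
orientation: [0.902, 0.431, -0.001, -0.001]
contact_force: [-0.1, 0.3, 0.5]
finger_gap: 0.0679
```

```bash
python3 b.py w19.png wing_grip wing_end bezel_zero needle_tip;  python3 -c "
import cv2;a=cv2.imread('pics/w19.png')[60:420,240:640];cv2.imwrite('pics/w19c.png',cv2.resize(a,None,fx=1.6,fy=1.6,interpolation=cv2.INTER_CUBIC))"
```

```text
61.0 [ 0.5409 -0.0863  0.1693] yaw 51.05680805418189 0.06763445615507648 cam (array([ 0.5827, -0.0335,  0.3153]), array([-0.1679, -0.2148, -0.9621]))
wing_grip 0.65 [192.1  70. ] [0.5572 0.0257 0.083 ] tool cm [ 9.7422 -5.7563  8.6357]
wing_end 0.76 [214.1 110.9] [ 0.5512 -0.0027  0.083 ] tool cm [ 7.1607 -4.4416  8.6354]
wing_end 0.35 [299.3 187.7] [ 0.5635 -0.081   0.083 ] tool cm [1.841  1.4418 8.6297]
bezel_zero 0.82 [296.2 183.2] [ 0.5635 -0.0776  0.08  ] tool cm [2.1126 1.2296 8.9299]
needle_tip 0.53 [297.5 185.9] [ 0.563  -0.0798  0.08  ] tool cm [1.912  1.3277 8.9299]
```

View pics/w19c.png

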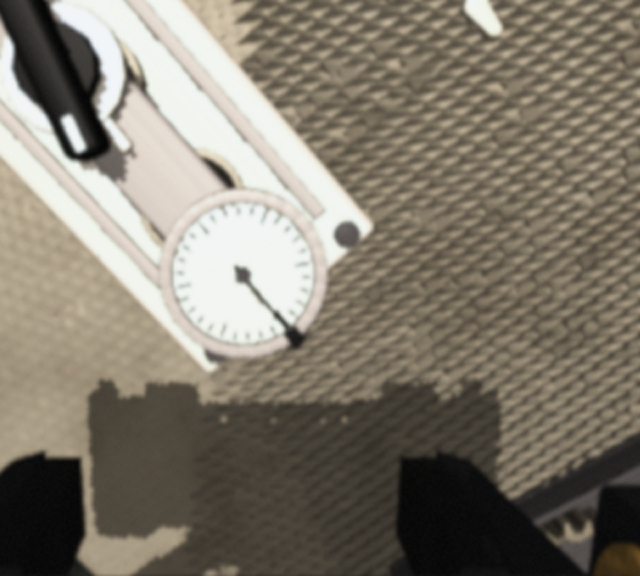

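The zero mark and stud at (295,338) look in line with the needle from (242,273). I check the angle numerically and check the tray.

Run:
```python
from h import *
p,s=pickle.load(open("last.pkl","rb"))
f=p["frame"].astype(float).mean(2)
h=(np.array([242,273])/1.6+[240,60])/1.4
# rectify onto z=.08 plane around axis
c=atz(p,h,.08);print(c)
n=201;L=np.linspace(-.03,.03,n);X,Y=np.meshgrid(c[0]+L,c[1]+L)
uv=np.array([proj(p,(x,y,.08)) for x,y in zip(X.ravel(),Y.ravel())]).astype(np.float32)
I=cv2.remap(f.astype(np.float32),uv[:,0].reshape(n,n),uv[:,1].reshape(n,n),cv2.INTER_CUBIC)
x0,y0=X-c[0],Y-c[1]
w=np.clip(110-I,0,None)
r0=np.hypot(x0,y0);m=(r0<.004);cx,cy=(w*m*x0).sum()/(w*m).sum(),(w*m*y0).sum()/(w*m).sum();print("hub",cx,cy)
x,y=x0-cx,y0-cy;r=np.hypot(x,y);a=np.degrees(np.arctan2(y,x))
for lo,hi in((.005,.009),(.009,.013),(.013,.016),(.017,.020),(.021,.025)):
    m=(r>lo)&(r<hi)&(abs(a+90)<25);print(lo,hi,(w*m*a).sum()/(w*m).sum(),(w*m).sum())
t=shot("top")
for q in("dog_gear","hex_nut"):
    for r_ in cams.mark_of(q,t)[:3]: print(q,r_["p"],atz(t,r_["centre"],.004).round(3))
```

```text
[ 0.56250814 -0.05942639  0.08      ]
hub -0.00025220137996683005 -0.00023901986222698614
0.005 0.009 -90.36220472245144 0.13432312
0.009 0.013 nan 0.0
0.013 0.016 nan 0.0
0.017 0.02 -88.48487314287323 793.3834
0.021 0.025 -88.91606520337973 4628.494
dog_gear 0.6 [ 0.591 -0.265  0.004]
dog_gear 0.21 [ 0.58  -0.289  0.004]
hex_nut 0.63 [ 0.589 -0.307  0.004]<stdin>:15: RuntimeWarning: invalid value encountered in scalar divide
```

Run:
```python
from h import *
p,s=pickle.load(open("last.pkl","rb"))
f=p["frame"].astype(np.float32).mean(2)
h=(np.array([242,273])/1.6+[240,60])/1.4;c=atz(p,h,.08)
for dc in((0,0),(-.0003,-.0003),(.0004,0)):
  A=np.arange(-125,-55,.5);out=[]
  for r in np.arange(.004,.0265,.0015):
    uv=np.array([proj(p,(c[0]+dc[0]+r*np.cos(np.radians(a)),c[1]+dc[1]+r*np.sin(np.radians(a)),.08)) for a in A]).astype(np.float32)
    I=cv2.remap(f,uv[:,:1],uv[:,1:],cv2.INTER_CUBIC)[:,0]
    d=np.median(I)-I;w=np.where(d>.5*d.max(),d,0);k=A[d.argmax()];w[abs(A-k)>15]=0
    out.append((round(r*1e3,1),round(float((w*A).sum()/w.sum()),1)))
  print(dc,out)
```

```text
(0, 0) [(np.float64(4.0), -97.3), (np.float64(5.5), -95.0), (np.float64(7.0), -93.9), (np.float64(8.5), -93.2), (np.float64(10.0), -93.4), (np.float64(11.5), -92.2), (np.float64(13.0), -90.7), (np.float64(14.5), -90.7), (np.float64(16.0), -89.5), (np.float64(17.5), -89.3), (np.float64(19.0), -89.1), (np.float64(20.5), -89.0), (np.float64(22.0), -88.8), (np.float64(23.5), -89.3), (np.float64(25.0), -89.5)]
(-0.0003, -0.0003) [(np.float64(4.0), -92.3), (np.float64(5.5), -92.2), (np.float64(7.0), -91.2), (np.float64(8.5), -91.4), (np.float64(10.0), -91.5), (np.float64(11.5), -90.6), (np.float64(13.0), -89.3), (np.float64(14.5), -89.2), (np.float64(16.0), -88.3), (np.float64(17.5), -88.5), (np.float64(19.0), -88.4), (np.float64(20.5), -88.0), (np.float64(22.0), -88.2), (np.float64(23.5), -88.6), (np.float64(25.0), -88.6)]
(0.0004, 0) [(np.float64(4.0), -103.3), (np.float64(5.5), -99.2), (np.float64(7.0), -97.0), (np.float64(8.5), -95.8), (np.float64(10.0), -95.7), (np.float64(11.5), -94.2), (np.float64(13.0), -92.7), (np.float64(14.5), -92.2), (np.float64(16.0), -91.0), (np.float64(17.5), -90.8), (np.float64(19.0), -90.4), (np.float64(20.5), -90.0), (np.float64(22.0), -89.8), (np.float64(23.5), -90.1), (np.float64(25.0), -90.4)]
```

The line fit suggests the mark may be about 2° short of the needle. I take one closer look before deciding.

Emit:
{"api": "send_rows", "payload": {
  "increments": "0 0 0 1.5 -0.5 3 6.8; 0 0 0 0.5 -0.5 2 6.8; 0 0 0 0 0 0 6.8; 0 0 0 0 0 0 6.8; 0 0 0 0 0 0 6.8; 0 0 0 0 0 0 6.8"
}}

```text
t: 61.95
position: [0.547, -0.0655, 0.1219]
orientation: [0.903, 0.431, 0.001, 0.001]
contact_force: [-0.5, 0.5, -0.0]
finger_gap: 0.0683
```

```bash
python3 b.py w20.png bezel_zero needle_tip
python3 - <<'E'
from h import *
p,s=pickle.load(open("last.pkl","rb"))
c=proj(p,(.5625,-.0597,.08));print(c)
x,y=(c-[55,50]).astype(int);savep(p,"w20c.png",(max(x,0),max(y,0),x+110,y+100),6);print(x,y)
E
```

```text
62.05 [ 0.5467 -0.0655  0.1216] yaw 51.0018971450925 0.06837704911565048 cam (array([ 0.5883, -0.0125,  0.2679]), array([-0.1641, -0.2157, -0.9626]))
bezel_zero 0.87 [316.6 233.5] [ 0.5642 -0.0802  0.08  ] tool cm [-0.0485  2.2805  4.1598]
needle_tip 0.51 [313.7 233.9] [ 0.5627 -0.0793  0.08  ] tool cm [-0.0742  2.1048  4.1595]
[293.53214064 209.98880621]
238 159
```

View pics/w20c.png

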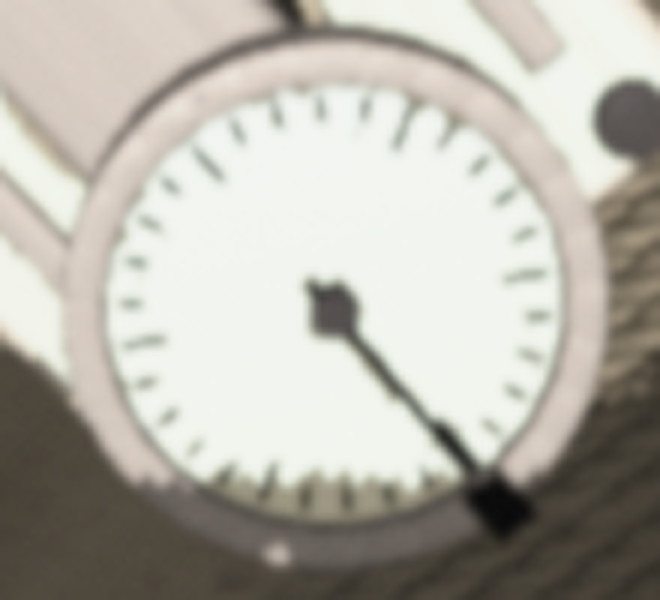

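In the close-up the needle runs at about 51.7° and the hub-to-stud line at about 49.7°. The bezel is roughly 2° short, so I regrip and turn it 2° more.

Emit:
{"api": "send_rows", "payload": {
  "increments": "0 0 0 1.5 0.9 0 6.9; 0 0 0 0 0 0 6.9; 0 0 0 0 0 2 6.9; 0 0 0 0 0 2 6.9; 0 0 0 0 0 0 6.9; 0 0 0 0 0 1 6.9; 0 0 0 0 0 0 6.9; 0 0 0 0 0 0 6.9; 0 0 0 0 0 0 5; 0 0 0 0 0 0 5; 0 0 0 0 0 0 5; 0 0 0 0 0 0 5"
}}

```text
t: 63.35
position: [0.5633, -0.0594, 0.0711]
orientation: [0.902, 0.431, 0.001, 0.001]
contact_force: [2.0, -2.8, 1.8]
finger_gap: 0.0532
```

```bash
python3 q.py
```

```text
63.35 [ 0.5633 -0.0594  0.0711] [ 2.  -2.8  1.8] [-0.293 -0.186 -0.036] 0.0532191824441066 [179.9  -0.   51. ]
```

Emit:
{"api": "send_rows", "payload": {
  "increments": "0 0 1 0 0 0 5; 0 0 1.2 0 0 0 5; 0 0 0 0 0 0 5; 0 0 0 0 0 0 6.9; 0 0 0 0 0 0 6.9; 0 0 0 0 0 0 6.9; 0 0 0 0 0 -3 6.9; 0 0 0 -0.5 -0.5 -2 6.9; 0 0 0 -1 -0.4 0 6.9; 0 0 0 0 0 0 6.9; 0 0 0 0 0 0 6.9; 0 0 0 0 0 0 6.9"
}}

```text
t: 64.55
position: [0.5447, -0.0642, 0.1189]
orientation: [0.911, 0.413, -0.001, -0.001]
contact_force: [-0.8, 0.4, -1.3]
finger_gap: 0.0691
```

```bash
python3 b.py w21.png bezel_zero needle_tip
python3 - <<'E'
from h import *
p,s=pickle.load(open("last.pkl","rb"))
c=proj(p,(.5625,-.0597,.08))
x,y=(c-[55,50]).astype(int);savep(p,"w21c.png",(max(x,0),max(y,0),x+110,y+100),6)
E
```

```text
64.65 [ 0.5451 -0.0643  0.1193] yaw 48.82163720608237 0.06897382827620434 cam (array([ 0.5889, -0.0131,  0.265 ]), array([-0.1765, -0.2082, -0.962 ]))
bezel_zero 0.85 [317.1 233.7] [ 0.562  -0.0788  0.08  ] tool cm [0.0166 2.2382 3.923 ]
needle_tip 0.68 [318.5 230.4] [ 0.564  -0.0778  0.08  ] tool cm [0.2257 2.315  3.9227]
```

View pics/w21c.png

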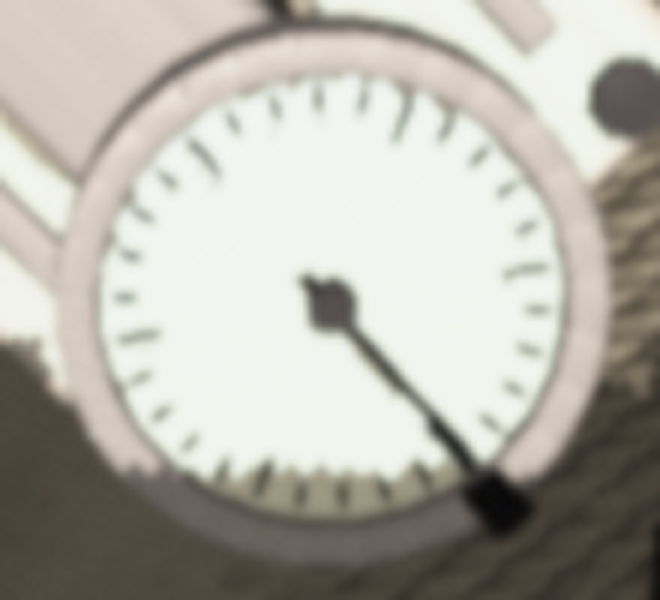

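The needle (about 49.9°) and stud (about 50.1°) now agree. I lift clear, do a last numeric check and hand in.

Emit:
{"api": "send_rows", "payload": {
  "increments": "0 0 0 -2 0 -4 6.9; 0 0 0 -3 0 -4 6.9; 0 0 0 -3 0 -3 6.9; 0 0 0 0 0 0 6.9; 0 0 0 0 0 0 6.9; 0 0 0 0 0 0 6.9; 0 0 0 0 0 0 6.9"
}}

```text
t: 65.45
position: [0.4924, -0.1237, 0.2283]
orientation: [0.91, 0.414, -0.001, -0.001]
contact_force: [-0.3, 0.2, 0.9]
finger_gap: 0.0688
```

```bash
python3 b.py w22.png swing_peg wing_grip wing_end bezel_zero needle_tip
python3 - <<'E'
from h import *
t=shot("top")
for q,z in(("dog_gear",.004),("hex_nut",.004),("swing_peg",.08),("bearing_1",0)):
    for r in cams.mark_of(q,t)[:5]: print(q,round(r["p"],2),atz(t,r["centre"],z).round(3))
print(bot.hand_in())
E
```

```text
65.55 [ 0.4926 -0.1238  0.2287] yaw 48.88707258893951 0.0687283226367743 cam (array([ 0.5366, -0.0726,  0.3744]), array([-0.1773, -0.2078, -0.962 ]))
swing_peg 0.63 [234.  24.] [0.5567 0.0059 0.08  ] tool cm [14.0006 -3.6575 14.8603]
wing_grip 0.77 [214.1   0. ] [0.5563 0.0277 0.083 ] tool cm [15.6166 -5.1228 14.5626]
wing_end 0.65 [234.   39.1] [ 0.549  -0.0029  0.083 ] tool cm [12.8322 -3.6602 14.5616]
bezel_zero 0.6 [307.2 101.8] [ 0.563  -0.0788  0.08  ] tool cm [ 8.0303  2.3907 14.85  ]
needle_tip 0.4 [306.4 103.7] [ 0.5615 -0.0796  0.08  ] tool cm [ 7.8753  2.326  14.8504]
dog_gear 0.72 [ 0.574 -0.081  0.004]
swing_peg 0.76 [0.553 0.1   0.08 ]
bearing_1 0.69 [0.5  0.28 0.  ]
bearing_1 0.65 [0.436 0.428 0.   ]
bearing_1 0.62 [ 0.56  -0.031  0.   ]
bearing_1 0.51 [0.587 0.425 0.   ]
bearing_1 0.49 [0.552 0.096 0.   ]
the job is handed in; nothing more can be done
None
```

The fixture is set up and the job is handed in at about 65.6 s of the 210 s allowed. No verdict is reported.

- **Gear and nut:** both are in the tray. The top camera still found them there after the bezel was first turned. In the very last top picture the network reported neither of them there. The tray was probably hidden by the robot, and its one dog-gear hit fell near the gauge, so I took it as false.
- **Bearings:** all three grey bearings lie flat between the rails, about 55 mm apart, confirmed in a picture before the arm was swung. The three purple look-alikes were left alone.
- **Clamp arm:** swung home until it stopped firmly against its stop. A later picture showed the arm lying over the bearings, and the last check still put the peg at its home position.
- **Wing:** I turned it 100° clockwise. The needle shows the collar at about 1.61 rad, and the wing stands about 16–18° (0.3 rad) past the rib and needle. That is inside the 0.1 to 0.9 rad window and under an eighth of a turn. The wrist torque reading did not show the slip, so this rests on the pictures.
- **Bezel:** I turned it about 87°, then 2° more after a close-up showed it short. In the last close-up the mark and needle agree to within about 1°. The network's own marks scatter by 3 to 5°.

My first grip on the wing closed on the hub, so I regripped 7 mm higher before turning.

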